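# Turn a brass die face down in a turnover jig

### The job

Clear the cake of beeswax out of the jig's fixed half (blue stops) and set it down on the bench, clear of the jig. Then lay the engraved brass die, face up, in the nest of the open swinging half (orange stops), swing that half by its black handle all the way over onto the fixed half, and swing it fully back open, so that the die is left engraved face down in the fixed nest. Once the swing has begun do not touch the die with the gripper, and leave the jar, the white spool and the clip alone.

Things in the scene. Friction and masses are not known exactly. Their poses are not given: they have to be found in the camera images.
- turnover_jig: Turnover jig fixed to the bench, 165 x 80 mm, 48 mm high. Origin on the bench under the middle of the hinge. Hinge line: the jig's own x axis, 40 mm above the bench; hinge blocks at x = +-31..40 mm. The fixed half (blue stops) lies at +y; the swinging half (orange stops) at -y when open. Grey base plate 8 mm thick under both (x +-40, y +-82 mm). The two nests lie mirrored about the hinge line.
- fixed_nest (a point): Middle of the fixed nest's floor (blue stops), 36 mm from the hinge line at +y, 33.5 mm above the bench. Nest: 55 mm (jig y) x 39 mm (jig x), within corner cheeks and end stops 5 mm high. Between the cheeks the long sides are open for fingers over the middle 37 mm; there the support is only 24 mm wide and 2.5 mm lower (a part rests on its ends), so fingertips can pass up to 25 mm below the floor.
- swing_nest (a point): Middle of the floor level of the swinging nest (orange stops): same size, same finger openings; at joint 0 it lies 36 mm from the hinge line on the -y side, floor 33.5 mm above the bench. Its hinge-side stop is a 16 mm wide tab, 12 mm high.
- swing_half (a joint): Hinge of the swinging half, rad: 0 = lying open (flat, nest up; the start), 3.14 = closed flat over the fixed half. Stiff (about 0.14 N m): the half stays wherever it is left. Closed, the two nest floors are 13 mm apart. A die in the swinging nest tips out of it just past upright and lands inverted in the fixed nest.
- handle_grip (a point): Middle of the swinging half's black round handle: a bar 15 mm thick, 46 mm long, parallel to the hinge line, on the side at the jig's -x. Grip point 66 mm from the hinge line, 63 mm along -x from the jig's middle; at joint 0 it is 40 mm above bare bench. It swings on a half circle of 66 mm radius from the -y to the +y side, and can turn between the fingers, so the gripper may keep pointing down.
- die_mid (a point): Centre of the brass die block: 34 (own x) x 50 (own y) x 10 mm, with engraving standing 2 mm higher on its face (own +z). 0.14 kg (varies). Starts face up on the bench.
- wax_mid (a point): Centre of the amber cake of beeswax, 33 (own x) x 46 (own y) x 16 mm, lying at the start in the fixed nest, its length along the nest. The bench is always free round x = 0.64, y = -0.035 (between jig and clip), a good place to set it down.
- jar: Bystander: glass jar with orange lid, 64 mm in diameter, 72 mm high; origin at the centre of its underside.
- spool: Bystander: spool of white thread, 33 mm in diameter, 58 mm high; origin at the centre of its underside.
- clamp: Bystander: blue and white clip, 22 x 83 x 28 mm, origin at the centre of its underside.

How it is judged:
By the outcome, as a careful person would: the job done as asked, in the order asked, and still so for the second after the job is handed in, with the robot touching nothing.
It also fails if it takes over 72 s, if anything falls off the work surface, if the arm or the gripper's body presses on something with over 40 N, if the wrist force passes 120 N, or if a joint passes its speed limit or range.

### The arm

A 7-joint arm with a two-finger parallel gripper is mounted at the origin on a cart in front of the work surface, level with it; the furniture and walls round the work are solid. World frame = base frame: x ahead of the robot, y to its left, z up, the work surface at z = 0. Lengths are in mm, angles in degrees, forces in N, time in s.
With the tool pointing down it reaches from about 400 to 850 mm from the base axis. Payload 6.9 kg.
Tool frame: the origin (TCP) lies midway between the tips of the shut fingers; the grasp point (between the pads) lies 19 mm behind it; z points along the fingers, y is the line along which they close (so a half turn about z gives the same grasp; the last joint's range is limited). The gripper opens to 85 mm and grips with 20 to 120 N. Pads are 22 mm wide; open, the fingers measure 114 mm over their backs; the gripper's body (76 mm by 85 mm) begins 54 mm behind the grasp point. The pads swing forward as they close: fully open they stand 13 mm farther back than shut.
Start: joints at [75.43, 29.078, -13.613, 85.955, 7.202, 65.827, -8.869], TCP at [220.025, -584.979, 231.275] pointing down, gripper open.
Joint ranges: [-176.47, 176.47], [-13.61, 117.27], [-81.72, 77.17], [0.22, 143.17], [-87.28, 267.28], [10, 112.55], [-165.47, 165.47]. Speed limits (degrees/s): [136.94, 136.94, 180, 180, 180, 180, 180].

### API

Orientations are given as a 3x3 rotation matrix whose columns are the frame's x, y, z axes.
In Python, from workcell import arm gives the robot as it stands.
- The arm moves only by the tool step_arm, never from a script. Its argument "steps" is a list of rows, each an object of numbers: "grip": the finger opening in m, from 0 to 0.0854; "dx", "dy", "dz": the shift along the tool's x, y, z in m; "wx", "wy", "wz": the turn, a rotation vector about the tool's x, y, z in rad. In form: [{"grip": .., "dx": .., "dy": .., "dz": .., "wx": .., "wy": .., "wz": ..}, ...]. A call has 1 to 20 rows; each row is the pose to reach, as a shift and turn from the pose commanded when the call began, along the tool's axes at that moment; what a row does not reach only later rows make up. A row lasts 1/12 s, in which the tool goes at most 41.7 mm and 7.16 degrees, less where a joint would pass 70% of its speed; a pose out of reach is approached as far as the arm can. A call with a gripper value outside its range is refused whole. The fingers move at their own pace and stop on an object; "grip_force" is the grip in N (left out, the last holds). Time passes only in rows, so rows that repeat a pose let the fingers close. It gives the time, the measured TCP pose, the force, the opening and the grip force at its end, in the units of the state.
- arm.get_obs(): the state, without advancing time (a new reading comes with each control period).
- arm.capture(name): name is "scene" or "top" or "wrist"; returns the picture (384x512x3 uint8, red, green, blue); there is no depth.
- arm.camera_params(name): a dict with "fov_y" (degrees; the focal length in pixels is half the picture's height over the tangent of half this angle, whatever the lens; pixels are square), "cx", "cy" (the principal point, pixels), "D" ([k1, k2, p1, p2, k3] as OpenCV has them; the pictures are not rectified), "rvec" (rotation vector, rad) and "tvec" (3), from world to camera coordinates, as OpenCV has them. Camera axes: x right, y down, z forward; pixel columns grow to the right and rows downward; lengths in mm; the calibration is good to about 2 mm. A picture is of the moment at which its call begins: read the wrist's pose just before it. camera_params takes no time and is no camera call; for the wrist camera it gives the pose at the moment of the call.
- arm.job_done(): hands the job in; it is judged then, once.
The state is a dict: "time": time; "joint_pos": joint angles; "qd": joint speeds; "joint_efforts": joint torques, N m; "position": TCP position; "eef_rot": TCP orientation; "wrist_force": force on the tool from outside, world axes, zero at the start; "torque": the same for the moment, N m; "opening": opening from 0.0 (shut) to 1.0 (fully open); "grip_force": force on a finger pad.
Only numpy, scipy, OpenCV 4.12 (cv2) and the standard library are available. Lean on these libraries where they do the work, as an engineer would, in place of code of your own. Each camera call takes 0.05 s, during which the arm holds its last target. There are 200 camera calls.

## Working session

There is one attempt and no reset: what is moved stays moved. The work goes in short steps, Python scripts to look and compute and a tool call to move; the robot and the scene stay as the last step left them, time stands still between calls to the robot, and variables do not carry over. Pictures are saved under pics/ and viewed, at most 10 in all, crops included, and the job is handed in when it is done.

Besides the shell and the picture viewer there is one more tool, called after "Request:" in YAML: its name, and indented under it one key for each argument. step_arm: Moves the arm, as the interface text tells. Its arguments: {"type":"object","properties":{"steps":{"type":"array"},"grip_force":{"type":"number"}},"required":["steps"]}

```bash
mkdir -p pics
cat > h.py <<'E'
import numpy as np,cv2
from workcell import arm
def cam(n):
    p=arm.camera_params(n);f=192/np.tan(np.radians(p["fov_y"])/2)
    K=np.array([[f,0,p["cx"]],[0,f,p["cy"]],[0,0,1]]);R=cv2.Rodrigues(np.array(p["rvec"],float))[0]
    return K,np.array(p["D"],float),R,np.array(p["tvec"],float).reshape(3)
def ray(c,uv,z):
    K,D,R,t=c
    n=cv2.undistortPoints(np.array(uv,float).reshape(-1,1,2),K,D).reshape(-1,2)
    d=np.c_[n,np.ones(len(n))]@R; o=-R.T@t
    return o+d*((z-o[2])/d[:,2])[:,None]
def proj(c,P):
    K,D,R,t=c
    return cv2.projectPoints(np.array(P,float).reshape(-1,1,3),cv2.Rodrigues(R)[0],t,K,D)[0].reshape(-1,2)
def save(n,im,s=1.5): cv2.imwrite(f"pics/{n}.png",cv2.resize(im[:,:,::-1],None,fx=s,fy=s,interpolation=cv2.INTER_CUBIC))
E
python3 - <<'E'
from h import *
a=arm.capture("top");b=arm.capture("scene")
np.save("top0.npy",a);np.save("scene0.npy",b)
save("top0",a);save("scene0",b)
for n in("top","scene"):
    c=cam(n);print(n,-c[2].T@c[3],c[0][0,0])
E
```

```text
top [550.96417241 151.46188984 984.36878638] 435.49204700538434
scene [-42.98157869 685.70462879 546.71674115] 385.5348823092993
```

View pics/top0.png

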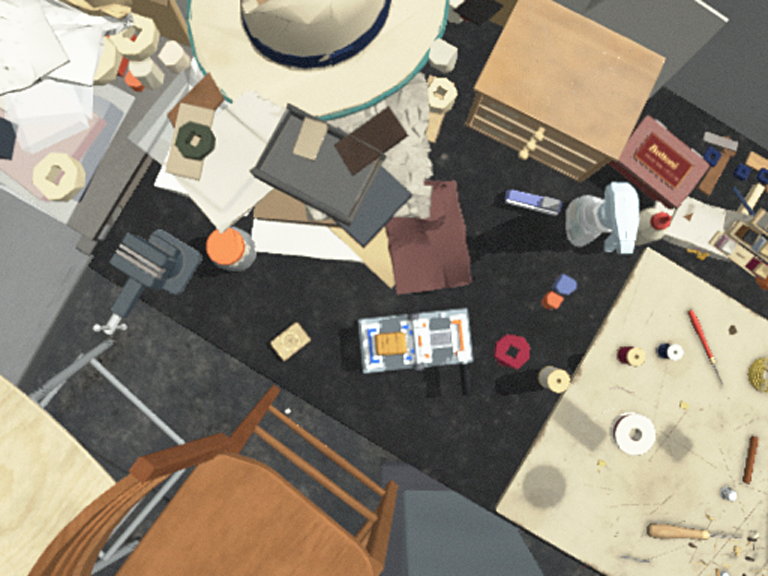

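View pics/scene0.png

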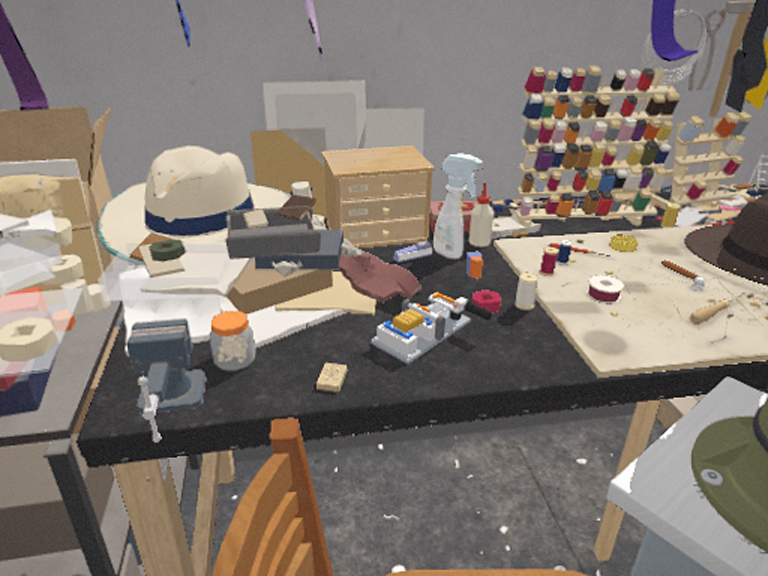

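The top view shows the jig at about (415,341), with the fixed half on the left and the handle at lower right (465,378). The die is at (290,341), jar (230,248), spool (555,378) and clip (533,202).

Run:
```python
from h import *
a=np.load("top0.npy");c=cam("top")
hsv=cv2.cvtColor(a,cv2.COLOR_RGB2HSV)
def blobs(m,x0,x1,y0,y1,z,nm,k=2):
    mm=np.zeros_like(m);mm[y0:y1,x0:x1]=m[y0:y1,x0:x1]
    n,l,s,ce=cv2.connectedComponentsWithStats(mm.astype(np.uint8))
    for i in (1+np.argsort(-s[1:,4]))[:k]:
        if s[i,4]<4: continue
        pts=np.argwhere(l==i)[:,::-1].astype(np.float32)
        W=ray(c,pts,z)[:,:2].astype(np.float32)
        (cx,cy),wh,an=cv2.minAreaRect(W)
        print(nm,s[i,4],ce[i].round(1),"W",np.round(W.mean(0),1),"rect",np.round([cx,cy,*wh,an],1))
H,S,V=[hsv[...,i].astype(int) for i in range(3)]
blobs((V>110),175,212,210,245,10,"die",1)
blobs((H>10)&(H<25)&(S>150)&(V>120),240,285,210,250,49.5,"wax",1)
blobs((H>100)&(H<130)&(S>120)&(V>80),236,282,205,250,38.5,"blue",6)
blobs((H<18)&(S>150)&(V>120),282,318,200,250,38.5,"orange",6)
blobs((V>95),236,318,203,251,8,"jig",1)
blobs((V<25),303,314,240,264,40,"handle",1)
im=a[195:270,230:322];save("jig",im,6.5)
```

```text
die 379 [193.1 227.2] W [511.9 304.5] rect [512.  304.6  36.2  53.   39. ]
wax 138 [259.8 228.3] W [513.3 154.9] rect [513.  154.5  27.8  38.5   0.9]
blue 47 [247.4 230.8] W [507.3 181.7] rect [508.6 179.7  48.2  11.4   6.6]
blue 6 [270.  217.5] W [536.7 133.2] rect [536.7 133.2   2.2   4.3   0.8]
blue 6 [272.  238.5] W [491.3 128.3] rect [491.3 128.3   2.2   4.3   0.8]
blue 4 [273.5 221.5] W [528.1 125.5] rect [528.1 125.5   2.2   2.2   0.8]
blue 4 [274.5 233.5] W [502.2 123. ] rect [502.2 123.    2.2   2.2   0.8]
orange 29 [306.3 221.6] W [528.8  54.4] rect [527.   53.6  41.    8.3  18. ]
jig 2685 [276.7 226.7] W [515.9 117.3] rect [514.6 117.2  84.5 165.2   6.6]
```

View pics/jig.png

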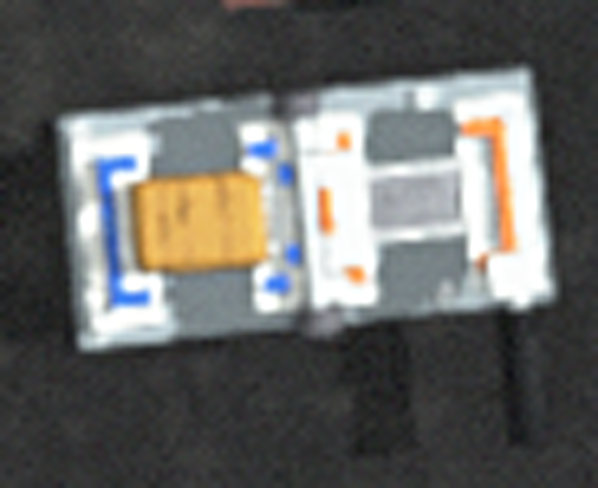

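The crop confirms the wax sits in the blue nest and the jig yaw is about 6.6°. The handle is at the lower right. Next I work out the move.

```bash
cat >> h.py <<'E'
from scipy.spatial.transform import Rotation as Ro
def move(pos,yaw):
    """yaw: world angle (deg) of tool y (mod 180), tool pointing down"""
    o=arm.get_obs();R=np.array(o["eef_rot"],float);p=np.array(o["position"],float)
    best=None
    for y in(yaw,yaw+180):
        a=np.radians(y);Y=np.array([np.cos(a),np.sin(a),0]);Z=np.array([0,0,-1.]);X=np.cross(Y,Z)
        w=Ro.from_matrix(R.T@np.c_[X,Y,Z]).as_rotvec()
        if best is None or np.linalg.norm(w)<np.linalg.norm(best): best=w
    print("d(m)",np.round(R.T@(np.array(pos)-p)/1000,4),"w",best.round(4),"| pos",p.round(1),"t",o["time"],"j7",o["joint_pos"][-1],"tool y ang",np.degrees(np.arctan2(R[1,1],R[0,1])).round(2),"Rz",R[:,2].round(3))
E
python3 - <<'E'
from h import *
move([511,153,215],6.6)
print(np.array(arm.get_obs()["eef_rot"]).round(3))
a=np.load("top0.npy");c=cam("top")
m=np.zeros((384,512),np.uint8);m[210:245,175:212]=cv2.cvtColor(a,cv2.COLOR_RGB2HSV)[210:245,175:212,2]>110
print(cv2.boxPoints(cv2.minAreaRect(ray(c,np.argwhere(m)[:,::-1],10)[:,:2].astype(np.float32))).round(1))
E
```

```text
d(m) [ 0.5322 -0.5878  0.0164] w [-1.4000e-03 -1.0000e-03 -1.3262e+00] | pos [ 219.8 -584.6  230.5] t 0.1 j7 -8.87007713999034 tool y ang -69.38 Rz [-0.001  0.001 -1.   ]
[[ 0.936  0.352 -0.001]
 [ 0.352 -0.936  0.001]
 [-0.    -0.002 -1.   ]]
[[481.3 313.8]
 [514.6 272.7]
 [542.7 295.5]
 [509.4 336.6]]
```

Request:
step_arm:
  steps:
    - {"dx": 0.532,"dy": -0.588,"dz": 0.016,"wz": -1.326,"grip": 0.07}
    - {"dx": 0.532,"dy": -0.588,"dz": 0.016,"wz": -1.326,"grip": 0.07}
    - {"dx": 0.532,"dy": -0.588,"dz": 0.016,"wz": -1.326,"grip": 0.07}
    - {"dx": 0.532,"dy": -0.588,"dz": 0.016,"wz": -1.326,"grip": 0.07}
    - {"dx": 0.532,"dy": -0.588,"dz": 0.016,"wz": -1.326,"grip": 0.07}
    - {"dx": 0.532,"dy": -0.588,"dz": 0.016,"wz": -1.326,"grip": 0.07}
    - {"dx": 0.532,"dy": -0.588,"dz": 0.016,"wz": -1.326,"grip": 0.07}
    - {"dx": 0.532,"dy": -0.588,"dz": 0.016,"wz": -1.326,"grip": 0.07}
    - {"dx": 0.532,"dy": -0.588,"dz": 0.016,"wz": -1.326,"grip": 0.07}
    - {"dx": 0.532,"dy": -0.588,"dz": 0.016,"wz": -1.326,"grip": 0.07}
    - {"dx": 0.532,"dy": -0.588,"dz": 0.016,"wz": -1.326,"grip": 0.07}
    - {"dx": 0.532,"dy": -0.588,"dz": 0.016,"wz": -1.326,"grip": 0.07}
    - {"dx": 0.532,"dy": -0.588,"dz": 0.016,"wz": -1.326,"grip": 0.07}
    - {"dx": 0.532,"dy": -0.588,"dz": 0.016,"wz": -1.326,"grip": 0.07}
    - {"dx": 0.532,"dy": -0.588,"dz": 0.016,"wz": -1.326,"grip": 0.07}
    - {"dx": 0.532,"dy": -0.588,"dz": 0.016,"wz": -1.326,"grip": 0.07}
    - {"dx": 0.532,"dy": -0.588,"dz": 0.016,"wz": -1.326,"grip": 0.07}
    - {"dx": 0.532,"dy": -0.588,"dz": 0.016,"wz": -1.326,"grip": 0.07}
    - {"dx": 0.532,"dy": -0.588,"dz": 0.016,"wz": -1.326,"grip": 0.07}
    - {"dx": 0.532,"dy": -0.588,"dz": 0.016,"wz": -1.326,"grip": 0.07}

```text
$.steps[0]: bad value
```

Run:
```python
from h import *
c=cam("wrist");a=arm.capture("wrist");np.save("w1.npy",a);np.save("w1c.npy",np.array(c,dtype=object),allow_pickle=True);save("w1",a)
move([511,153,215],6.6);print(-c[2].T@c[3])
print(proj(c,[[511,153,49.5],[514.6,117.2,40]]))
```

```text
d(m) [ 0.5322 -0.5879  0.0164] w [-1.2000e-03 -9.0000e-04 -1.3262e+00] | pos [ 219.9 -584.7  230.6] t 0.15 j7 -8.868565231825508 tool y ang -69.38 Rz [-0.001  0.001 -1.   ]
[ 280.84802088 -561.9735674   373.12150754]
[[201.26984554 137.62229143]
 [ 84.71315952  23.56280281]]
```

View pics/w1.png

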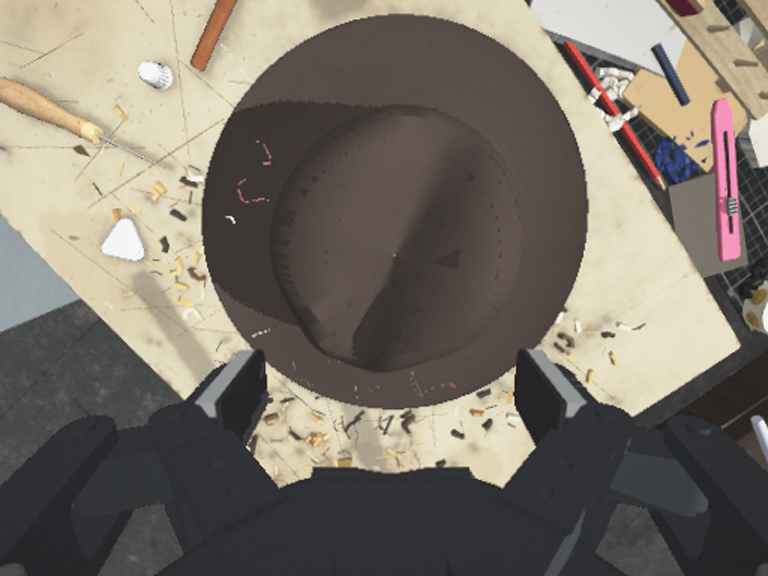

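The move was refused, probably because every key is required. The picture shows a hat below and ahead of the tool, so I'll rise a little first.

Request:
step_arm:
  steps:
    - {"grip": 0.07,"dx": 0,"dy": -0.02,"dz": -0.04,"wx": 0,"wy": 0,"wz": -0.12}
    - {"grip": 0.07,"dx": 0.02,"dy": -0.05,"dz": -0.06,"wx": 0,"wy": 0,"wz": -0.24}
    - {"grip": 0.07,"dx": 0.532,"dy": -0.588,"dz": -0.06,"wx": 0,"wy": 0,"wz": -1.326}
    - {"grip": 0.07,"dx": 0.532,"dy": -0.588,"dz": -0.06,"wx": 0,"wy": 0,"wz": -1.326}
    - {"grip": 0.07,"dx": 0.532,"dy": -0.588,"dz": -0.06,"wx": 0,"wy": 0,"wz": -1.326}
    - {"grip": 0.07,"dx": 0.532,"dy": -0.588,"dz": -0.06,"wx": 0,"wy": 0,"wz": -1.326}
    - {"grip": 0.07,"dx": 0.532,"dy": -0.588,"dz": -0.06,"wx": 0,"wy": 0,"wz": -1.326}
    - {"grip": 0.07,"dx": 0.532,"dy": -0.588,"dz": -0.06,"wx": 0,"wy": 0,"wz": -1.326}
    - {"grip": 0.07,"dx": 0.532,"dy": -0.588,"dz": -0.06,"wx": 0,"wy": 0,"wz": -1.326}
    - {"grip": 0.07,"dx": 0.532,"dy": -0.588,"dz": -0.06,"wx": 0,"wy": 0,"wz": -1.326}
    - {"grip": 0.07,"dx": 0.532,"dy": -0.588,"dz": -0.06,"wx": 0,"wy": 0,"wz": -1.326}
    - {"grip": 0.07,"dx": 0.532,"dy": -0.588,"dz": -0.06,"wx": 0,"wy": 0,"wz": -1.326}
    - {"grip": 0.07,"dx": 0.532,"dy": -0.588,"dz": -0.06,"wx": 0,"wy": 0,"wz": -1.326}
    - {"grip": 0.07,"dx": 0.532,"dy": -0.588,"dz": -0.06,"wx": 0,"wy": 0,"wz": -1.326}
    - {"grip": 0.07,"dx": 0.532,"dy": -0.588,"dz": 0.0,"wx": 0,"wy": 0,"wz": -1.326}
    - {"grip": 0.07,"dx": 0.532,"dy": -0.588,"dz": 0.016,"wx": 0,"wy": 0,"wz": -1.326}
    - {"grip": 0.07,"dx": 0.532,"dy": -0.588,"dz": 0.016,"wx": 0,"wy": 0,"wz": -1.326}
    - {"grip": 0.07,"dx": 0.532,"dy": -0.588,"dz": 0.016,"wx": 0,"wy": 0,"wz": -1.326}
    - {"grip": 0.07,"dx": 0.532,"dy": -0.588,"dz": 0.016,"wx": 0,"wy": 0,"wz": -1.326}
    - {"grip": 0.07,"dx": 0.532,"dy": -0.588,"dz": 0.016,"wx": 0,"wy": 0,"wz": -1.326}

```text
time: 1.82
position: [509.2, 149.2, 216.1]
eef_rot: [[-0.114, 0.993, -0.0], [0.993, 0.114, -0.0], [-0.0, -0.0, -1.0]]
wrist_force: [1.3, -1.0, 0.4]
opening: 0.821
grip_force: 0.0
```

Run:
```python
from h import *
c=cam("wrist");a=arm.capture("wrist");np.save("w1.npy",a);np.save("w1c.npy",np.array(c,dtype=object),allow_pickle=True);save("w2",a)
move([511,153,215],6.6);print(-c[2].T@c[3])
print(proj(c,[[511,153,49.5],[514.6,117.2,40]]))
```

```text
d(m) [-0.0055  0.0006 -0.0007] w [-0.0001 -0.0068  0.008 ] | pos [509.7 158.4 214.4] t 1.8667 j7 -35.12038863561039 tool y ang 7.06 Rz [-0.001  0.007 -1.   ]
[500.98318776 214.38702221 358.66876246]
[[262.59520397 172.92480464]
 [262.04661482 200.82765903]]
```

View pics/w2.png

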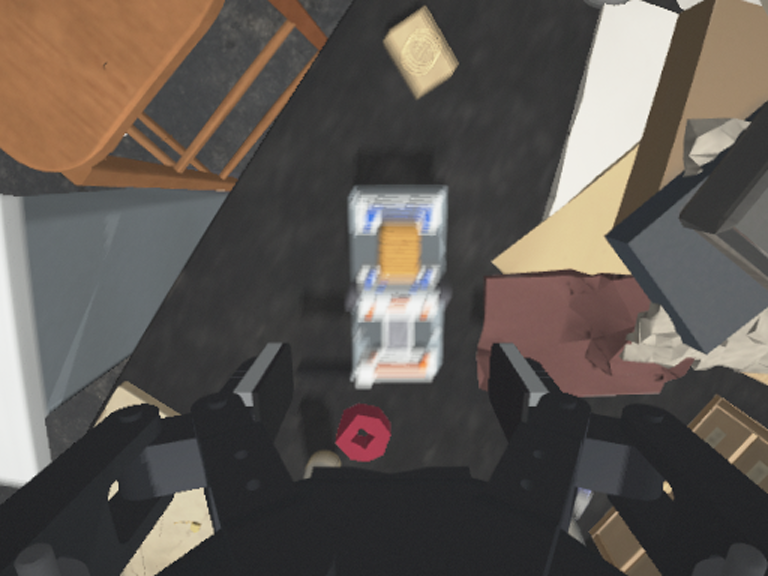

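The picture is blurred because the arm was still moving; it shows the wax near (400,250) and the die at (420,52). I'll let the arm settle and measure.

Request:
step_arm:
  steps:
    - {"grip": 0.065,"dx": -0.02,"dy": 0,"dz": 0,"wx": 0,"wy": 0,"wz": 0}
    - {"grip": 0.065,"dx": -0.02,"dy": 0,"dz": 0,"wx": 0,"wy": 0,"wz": 0}
    - {"grip": 0.065,"dx": -0.02,"dy": 0,"dz": 0,"wx": 0,"wy": 0,"wz": 0}
    - {"grip": 0.065,"dx": -0.02,"dy": 0,"dz": 0,"wx": 0,"wy": 0,"wz": 0}

```text
time: 2.2
position: [511.0, 127.3, 217.1]
eef_rot: [[-0.114, 0.994, -0.0], [0.994, 0.114, -0.0], [-0.0, -0.0, -1.0]]
wrist_force: [-0.2, -0.2, 0.7]
opening: 0.764
grip_force: 0.0
```

Run:
```python
from h import *
c=cam("wrist");a=arm.capture("wrist");np.save("w1.npy",a)
hsv=cv2.cvtColor(a,cv2.COLOR_RGB2HSV);H,S,V=[hsv[...,i].astype(int) for i in range(3)]
def rect(m,box,z,nm,k=1):
    mm=np.zeros_like(m);x0,x1,y0,y1=box;mm[y0:y1,x0:x1]=m[y0:y1,x0:x1]
    n,l,s,ce=cv2.connectedComponentsWithStats(mm.astype(np.uint8))
    for i in (1+np.argsort(-s[1:,4]))[:k]:
        if s[i,4]<8: continue
        W=ray(c,np.argwhere(l==i)[:,::-1],z)[:,:2].astype(np.float32)
        q=cv2.minAreaRect(W);print(nm,s[i,4],ce[i].round(1),np.round([*q[0],*q[1],q[2]],1), "mean",W.mean(0).round(1))
B=(225,305,95,262)
rect((H>10)&(H<25)&(S>140)&(V>120),B,49.5,"wax")
rect((H>105)&(H<130)&(S>120)&(V>70),B,38.5,"blue",5)
rect((H<14)&(S>140)&(V>120),B,38.5,"orange",4)
rect((V>90),B,8,"jig")
rect((V>120)&(H>10)&(H<35),(245,315,0,70),10,"die")
move([511,153,215],6.6)
np.save("c1.npy",0)
cv2.imwrite("pics/w3.png",cv2.resize(a[60:290,200:330,::-1],None,fx=2.6,fy=2.6,interpolation=cv2.INTER_CUBIC))
```

```text
wax 153 [265.9 136.3] [510.8 167.9  27.7  17.5   6.5] mean [511.8 172.1]
blue 227 [262.5 126.9] [508.4 179.2  48.9  11.1   6.5] mean [507.1 181.4]
blue 31 [282.7 171.1] [536.8 133.8   4.7   7.2   7.6] mean [536.5 133.6]
blue 30 [244.7 171.1] [492.4 128.7   4.7   7.2   5.8] mean [492.1 128.6]
blue 18 [275.2 176.5] [528.3 126.2   4.8   3.6   6.5] mean [528.6 126.2]
blue 15 [252.3 176.9] [502.  122.6   5.9   2.4   6.5] mean [501.8 122.6]
orange 43 [268.6 230.8] [526.9  55.5  43.3   9.2  20.1] mean [529.1  56.6]
orange 34 [263.6 186.9] [516.3 111.9  13.1   2.5   6.5] mean [516.3 112. ]
orange 8 [245.5 225.5] [499.8  60.5   3.7   1.3   6.5] mean [499.8  60.5]
jig 7947 [263.4 174.5] [517.4 111.7  89.  174.6   6.5] mean [515.7 119.1]
die 1377 [279.  20.] [511.9 303.5  35.4  51.4  39.3] mean [512.4 301.8]
d(m) [0.0253 0.0029 0.0023] w [ 0.0003 -0.     -0.001 ] | pos [511.  127.5 217.3] t 2.25 j7 -32.349773667988 tool y ang 6.54 Rz [ 0.  0. -1.]
```

View pics/w3.png

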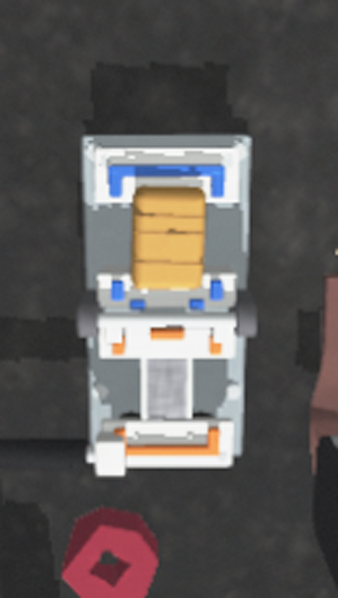

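Settled, the wax centre is at about (265,151) px and the jig yaw is 6.5°. That puts the jig origin near (515.3, 118.8). I descend onto the wax and grip it.

Request:
step_arm:
  steps:
    - {"grip": 0.065,"dx": 0.027,"dy": 0.003,"dz": 0.03,"wx": 0,"wy": 0,"wz": 0}
    - {"grip": 0.065,"dx": 0.027,"dy": 0.003,"dz": 0.07,"wx": 0,"wy": 0,"wz": 0}
    - {"grip": 0.065,"dx": 0.027,"dy": 0.003,"dz": 0.11,"wx": 0,"wy": 0,"wz": 0}
    - {"grip": 0.065,"dx": 0.027,"dy": 0.003,"dz": 0.14,"wx": 0,"wy": 0,"wz": 0}
    - {"grip": 0.065,"dx": 0.027,"dy": 0.003,"dz": 0.14,"wx": 0,"wy": 0,"wz": 0}
    - {"grip": 0.065,"dx": 0.027,"dy": 0.003,"dz": 0.14,"wx": 0,"wy": 0,"wz": 0}
    - {"grip": 0.065,"dx": 0.027,"dy": 0.003,"dz": 0.14,"wx": 0,"wy": 0,"wz": 0}

```text
time: 2.83
position: [511.9, 155.6, 78.9]
eef_rot: [[-0.115, 0.993, 0.002], [0.993, 0.115, 0.001], [0.001, 0.002, -1.0]]
wrist_force: [0.7, 0.5, 0.7]
opening: 0.761
grip_force: 0.0
```

Run:
```python
from h import *
move([511.2,154.6,22],6.5)
```

```text
d(m) [-0.001  -0.0009  0.0569] w [ 0.0022 -0.0009  0.0015] | pos [511.9 155.6  78.9] t 2.8333 j7 -44.43510928810071 tool y ang 6.59 Rz [ 0.002  0.001 -1.   ]
```

Request:
step_arm:
  steps:
    - {"grip": 0.065,"dx": -0.001,"dy": -0.001,"dz": 0.03,"wx": 0,"wy": 0,"wz": 0}
    - {"grip": 0.065,"dx": -0.001,"dy": -0.001,"dz": 0.057,"wx": 0,"wy": 0,"wz": 0}
    - {"grip": 0.065,"dx": -0.001,"dy": -0.001,"dz": 0.057,"wx": 0,"wy": 0,"wz": 0}
    - {"grip": 0.065,"dx": -0.001,"dy": -0.001,"dz": 0.057,"wx": 0,"wy": 0,"wz": 0}
    - {"grip": 0.02,"dx": -0.001,"dy": -0.001,"dz": 0.057,"wx": 0,"wy": 0,"wz": 0}
    - {"grip": 0.02,"dx": -0.001,"dy": -0.001,"dz": 0.057,"wx": 0,"wy": 0,"wz": 0}
    - {"grip": 0.02,"dx": -0.001,"dy": -0.001,"dz": 0.057,"wx": 0,"wy": 0,"wz": 0}
    - {"grip": 0.02,"dx": -0.001,"dy": -0.001,"dz": 0.057,"wx": 0,"wy": 0,"wz": 0}
    - {"grip": 0.02,"dx": -0.001,"dy": -0.001,"dz": 0.057,"wx": 0,"wy": 0,"wz": 0}
    - {"grip": 0.02,"dx": -0.001,"dy": -0.001,"dz": 0.057,"wx": 0,"wy": 0,"wz": 0}
  grip_force: 40

```text
time: 3.67
position: [511.4, 154.2, 22.2]
eef_rot: [[-0.115, 0.993, 0.003], [0.993, 0.115, 0.001], [0.0, 0.004, -1.0]]
wrist_force: [-0.9, -1.2, 8.8]
opening: 0.367
grip_force: 38.7
```

The TCP sits 11 mm below the wax's underside, so the fingertips would hit the bench at set-down. I regrip 14 mm higher and then lift.

Request:
step_arm:
  steps:
    - {"grip": 0.05,"dx": 0,"dy": 0,"dz": 0,"wx": 0,"wy": 0,"wz": 0}
    - {"grip": 0.05,"dx": 0,"dy": 0,"dz": 0,"wx": 0,"wy": 0,"wz": 0}
    - {"grip": 0.05,"dx": 0,"dy": 0,"dz": -0.007,"wx": 0,"wy": 0,"wz": 0}
    - {"grip": 0.05,"dx": 0,"dy": 0,"dz": -0.014,"wx": 0,"wy": 0,"wz": 0}
    - {"grip": 0.05,"dx": 0,"dy": 0,"dz": -0.014,"wx": 0,"wy": 0,"wz": 0}
    - {"grip": 0.02,"dx": 0,"dy": 0,"dz": -0.014,"wx": 0,"wy": 0,"wz": 0}
    - {"grip": 0.02,"dx": 0,"dy": 0,"dz": -0.014,"wx": 0,"wy": 0,"wz": 0}
    - {"grip": 0.02,"dx": 0,"dy": 0,"dz": -0.014,"wx": 0,"wy": 0,"wz": 0}
    - {"grip": 0.02,"dx": 0,"dy": 0,"dz": -0.014,"wx": 0,"wy": 0,"wz": 0}
    - {"grip": 0.02,"dx": 0,"dy": 0,"dz": -0.014,"wx": 0,"wy": 0,"wz": 0}
    - {"grip": 0.02,"dx": 0,"dy": 0,"dz": -0.03,"wx": 0,"wy": 0,"wz": 0}
    - {"grip": 0.02,"dx": 0,"dy": 0,"dz": -0.06,"wx": 0,"wy": 0,"wz": 0}
    - {"grip": 0.02,"dx": 0,"dy": 0,"dz": -0.09,"wx": 0,"wy": 0,"wz": 0}
    - {"grip": 0.02,"dx": 0,"dy": 0,"dz": -0.09,"wx": 0,"wy": 0,"wz": 0}
  grip_force: 40

```text
time: 4.83
position: [512.1, 155.4, 114.5]
eef_rot: [[-0.115, 0.993, 0.006], [0.993, 0.115, 0.002], [0.002, 0.006, -1.0]]
wrist_force: [1.9, 0.7, 0.1]
opening: 0.36
grip_force: 40.3
```

Request:
step_arm:
  steps:
    - {"grip": 0.02,"dx": -0.03,"dy": 0.015,"dz": 0,"wx": 0,"wy": 0,"wz": 0}
    - {"grip": 0.02,"dx": -0.06,"dy": 0.03,"dz": 0,"wx": 0,"wy": 0,"wz": 0}
    - {"grip": 0.02,"dx": -0.09,"dy": 0.046,"dz": 0,"wx": 0,"wy": 0,"wz": 0}
    - {"grip": 0.02,"dx": -0.12,"dy": 0.062,"dz": 0,"wx": 0,"wy": 0,"wz": 0}
    - {"grip": 0.02,"dx": -0.15,"dy": 0.078,"dz": 0,"wx": 0,"wy": 0,"wz": 0}
    - {"grip": 0.02,"dx": -0.18,"dy": 0.094,"dz": 0.0,"wx": 0,"wy": 0,"wz": 0}
    - {"grip": 0.02,"dx": -0.2,"dy": 0.104,"dz": 0.02,"wx": 0,"wy": 0,"wz": 0}
    - {"grip": 0.02,"dx": -0.204,"dy": 0.105,"dz": 0.05,"wx": 0,"wy": 0,"wz": 0}
    - {"grip": 0.02,"dx": -0.204,"dy": 0.105,"dz": 0.08,"wx": 0,"wy": 0,"wz": 0}
    - {"grip": 0.02,"dx": -0.204,"dy": 0.105,"dz": 0.1,"wx": 0,"wy": 0,"wz": 0}
    - {"grip": 0.02,"dx": -0.204,"dy": 0.105,"dz": 0.1,"wx": 0,"wy": 0,"wz": 0}
    - {"grip": 0.02,"dx": -0.204,"dy": 0.105,"dz": 0.1,"wx": 0,"wy": 0,"wz": 0}

```text
time: 5.83
position: [636.9, -36.7, 8.9]
eef_rot: [[-0.115, 0.993, -0.003], [0.993, 0.115, 0.0], [0.001, -0.003, -1.0]]
wrist_force: [0.4, 0.5, 0.4]
opening: 0.359
grip_force: 40.3
```

Request:
step_arm:
  steps:
    - {"grip": 0.02,"dx": 0,"dy": 0,"dz": 0.003,"wx": 0,"wy": 0,"wz": 0}
    - {"grip": 0.02,"dx": 0,"dy": 0,"dz": 0.006,"wx": 0,"wy": 0,"wz": 0}
    - {"grip": 0.02,"dx": 0,"dy": 0,"dz": 0.006,"wx": 0,"wy": 0,"wz": 0}
    - {"grip": 0.02,"dx": 0,"dy": 0,"dz": 0.006,"wx": 0,"wy": 0,"wz": 0}
    - {"grip": 0.06,"dx": 0,"dy": 0,"dz": 0.006,"wx": 0,"wy": 0,"wz": 0}
    - {"grip": 0.06,"dx": 0,"dy": 0,"dz": 0.006,"wx": 0,"wy": 0,"wz": 0}
    - {"grip": 0.06,"dx": 0,"dy": 0,"dz": 0.006,"wx": 0,"wy": 0,"wz": 0}
    - {"grip": 0.06,"dx": 0,"dy": 0,"dz": 0.006,"wx": 0,"wy": 0,"wz": 0}
    - {"grip": 0.06,"dx": 0,"dy": 0,"dz": -0.03,"wx": 0,"wy": 0,"wz": 0}
    - {"grip": 0.06,"dx": 0,"dy": 0,"dz": -0.07,"wx": 0,"wy": 0,"wz": 0}
    - {"grip": 0.06,"dx": 0,"dy": 0,"dz": -0.11,"wx": 0,"wy": 0,"wz": 0}
    - {"grip": 0.06,"dx": 0,"dy": 0,"dz": -0.13,"wx": 0,"wy": 0,"wz": 0}
    - {"grip": 0.06,"dx": 0,"dy": 0,"dz": -0.13,"wx": 0,"wy": 0,"wz": 0}

```text
time: 6.92
position: [640.5, -36.0, 145.8]
eef_rot: [[-0.115, 0.993, 0.009], [0.993, 0.115, 0.0], [-0.001, 0.009, -1.0]]
wrist_force: [1.3, -0.3, -0.2]
opening: 0.698
grip_force: 0.0
```

Run:
```python
from h import *
move([512,303.5,120],39.2)
```

```text
d(m) [ 0.352  -0.089   0.0248] w [ 0.0083  0.0032 -0.5693] | pos [640.5 -36.  145.8] t 6.9167 j7 -17.9636722436593 tool y ang 6.58 Rz [ 0.009  0.    -1.   ]
```

Request:
step_arm:
  steps:
    - {"grip": 0.06,"dx": 0.03,"dy": -0.008,"dz": 0,"wx": 0,"wy": 0,"wz": 0}
    - {"grip": 0.06,"dx": 0.352,"dy": -0.089,"dz": 0.01,"wx": 0,"wy": 0,"wz": -0.569}
    - {"grip": 0.06,"dx": 0.352,"dy": -0.089,"dz": 0.01,"wx": 0,"wy": 0,"wz": -0.569}
    - {"grip": 0.06,"dx": 0.352,"dy": -0.089,"dz": 0.01,"wx": 0,"wy": 0,"wz": -0.569}
    - {"grip": 0.06,"dx": 0.352,"dy": -0.089,"dz": 0.01,"wx": 0,"wy": 0,"wz": -0.569}
    - {"grip": 0.06,"dx": 0.352,"dy": -0.089,"dz": 0.01,"wx": 0,"wy": 0,"wz": -0.569}
    - {"grip": 0.06,"dx": 0.352,"dy": -0.089,"dz": 0.01,"wx": 0,"wy": 0,"wz": -0.569}
    - {"grip": 0.06,"dx": 0.352,"dy": -0.089,"dz": 0.01,"wx": 0,"wy": 0,"wz": -0.569}
    - {"grip": 0.06,"dx": 0.352,"dy": -0.089,"dz": 0.01,"wx": 0,"wy": 0,"wz": -0.569}
    - {"grip": 0.06,"dx": 0.352,"dy": -0.089,"dz": 0.01,"wx": 0,"wy": 0,"wz": -0.569}
    - {"grip": 0.06,"dx": 0.352,"dy": -0.089,"dz": 0.01,"wx": 0,"wy": 0,"wz": -0.569}
    - {"grip": 0.06,"dx": 0.352,"dy": -0.089,"dz": 0.01,"wx": 0,"wy": 0,"wz": -0.569}
    - {"grip": 0.06,"dx": 0.352,"dy": -0.089,"dz": 0.01,"wx": 0,"wy": 0,"wz": -0.569}
    - {"grip": 0.06,"dx": 0.352,"dy": -0.089,"dz": 0.01,"wx": 0,"wy": 0,"wz": -0.569}
    - {"grip": 0.06,"dx": 0.352,"dy": -0.089,"dz": 0.01,"wx": 0,"wy": 0,"wz": -0.569}

```text
time: 8.17
position: [509.8, 301.1, 129.9]
eef_rot: [[-0.63, 0.777, -0.0], [0.777, 0.63, -0.001], [-0.0, -0.0, -1.0]]
wrist_force: [0.1, -0.6, -0.2]
opening: 0.701
grip_force: 0.0
```

Run:
```python
from h import *
c=cam("wrist");a=arm.capture("wrist")
V=cv2.cvtColor(a,cv2.COLOR_RGB2HSV)
pc=proj(c,[[512,303.5,10]])[0];print(pc)
m=((V[...,2]>110)&(V[...,0]>8)&(V[...,0]<38)).astype(np.uint8)
n,l,s,ce=cv2.connectedComponentsWithStats(m)
i=l[int(pc[1]),int(pc[0])];print(i,s[i])
q=cv2.minAreaRect(ray(c,np.argwhere(l==i)[:,::-1],10)[:,:2].astype(np.float32));print(q)
move([*q[0],2],39.2)
save("die1",a[max(0,int(pc[1])-90):int(pc[1])+90,int(pc[0])-100:int(pc[0])+100],2)
```

```text
[264.10056632 185.70623184]
210 [ 247  159   36   51 1831]
((511.67767333984375, 304.6771240234375), (34.807865142822266, 50.071712493896484), 38.984004974365234)
d(m) [0.0014 0.0037 0.128 ] w [-0.0002  0.0003 -0.0024] | pos [509.7 301.3 130. ] t 8.2167 j7 -25.78285244548361 tool y ang 39.06 Rz [ 0. -0. -1.]
```

View pics/die1.png

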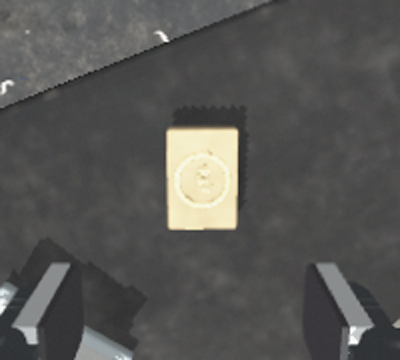

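The die is face up and aligned with the fingers, centred at (511.7, 304.7). I descend to it.

Request:
step_arm:
  steps:
    - {"grip": 0.06,"dx": 0.001,"dy": 0.004,"dz": 0.04,"wx": 0,"wy": 0,"wz": 0}
    - {"grip": 0.06,"dx": 0.001,"dy": 0.004,"dz": 0.08,"wx": 0,"wy": 0,"wz": 0}
    - {"grip": 0.06,"dx": 0.001,"dy": 0.004,"dz": 0.11,"wx": 0,"wy": 0,"wz": 0}
    - {"grip": 0.06,"dx": 0.001,"dy": 0.004,"dz": 0.122,"wx": 0,"wy": 0,"wz": 0}
    - {"grip": 0.06,"dx": 0.001,"dy": 0.004,"dz": 0.122,"wx": 0,"wy": 0,"wz": 0}
    - {"grip": 0.06,"dx": 0.001,"dy": 0.004,"dz": 0.122,"wx": 0,"wy": 0,"wz": 0}
    - {"grip": 0.06,"dx": 0.001,"dy": 0.004,"dz": 0.122,"wx": 0,"wy": 0,"wz": 0}
    - {"grip": 0.06,"dx": 0.001,"dy": 0.004,"dz": 0.122,"wx": 0,"wy": 0,"wz": 0}

```text
time: 8.88
position: [512.5, 306.8, 10.2]
eef_rot: [[-0.632, 0.775, 0.003], [0.775, 0.632, 0.002], [-0.0, 0.003, -1.0]]
wrist_force: [0.7, 0.4, 0.0]
opening: 0.703
grip_force: 0.0
```

Request:
step_arm:
  steps:
    - {"grip": 0.06,"dx": -0.001,"dy": -0.002,"dz": 0.005,"wx": 0,"wy": 0,"wz": 0}
    - {"grip": 0.06,"dx": -0.001,"dy": -0.002,"dz": 0.008,"wx": 0,"wy": 0,"wz": 0}
    - {"grip": 0.06,"dx": -0.001,"dy": -0.002,"dz": 0.008,"wx": 0,"wy": 0,"wz": 0}
    - {"grip": 0.02,"dx": -0.001,"dy": -0.002,"dz": 0.008,"wx": 0,"wy": 0,"wz": 0}
    - {"grip": 0.02,"dx": -0.001,"dy": -0.002,"dz": 0.008,"wx": 0,"wy": 0,"wz": 0}
    - {"grip": 0.02,"dx": -0.001,"dy": -0.002,"dz": 0.008,"wx": 0,"wy": 0,"wz": 0}
    - {"grip": 0.02,"dx": -0.001,"dy": -0.002,"dz": 0.008,"wx": 0,"wy": 0,"wz": 0}
    - {"grip": 0.02,"dx": -0.001,"dy": -0.002,"dz": 0.008,"wx": 0,"wy": 0,"wz": 0}
    - {"grip": 0.02,"dx": -0.001,"dy": -0.002,"dz": 0.008,"wx": 0,"wy": 0,"wz": 0}
    - {"grip": 0.02,"dx": -0.001,"dy": -0.002,"dz": 0.008,"wx": 0,"wy": 0,"wz": 0}
  grip_force: 60

```text
time: 9.72
position: [510.8, 304.2, 0.7]
eef_rot: [[-0.632, 0.775, 0.001], [0.775, 0.632, 0.001], [-0.0, 0.001, -1.0]]
wrist_force: [-0.1, -0.2, 5.4]
opening: 0.375
grip_force: 60.2
```

Request:
step_arm:
  steps:
    - {"grip": 0.02,"dx": 0,"dy": 0,"dz": -0.02,"wx": 0,"wy": 0,"wz": 0}
    - {"grip": 0.02,"dx": 0,"dy": 0,"dz": -0.055,"wx": 0,"wy": 0,"wz": 0}
    - {"grip": 0.02,"dx": 0,"dy": 0,"dz": -0.09,"wx": 0,"wy": 0,"wz": 0}
    - {"grip": 0.02,"dx": 0,"dy": 0,"dz": -0.11,"wx": 0,"wy": 0,"wz": 0}
    - {"grip": 0.02,"dx": 0,"dy": 0,"dz": -0.11,"wx": 0,"wy": 0,"wz": 0}

```text
time: 10.13
position: [511.9, 305.8, 114.4]
eef_rot: [[-0.632, 0.775, 0.005], [0.775, 0.632, 0.004], [-0.0, 0.007, -1.0]]
wrist_force: [0.2, 1.5, -0.7]
opening: 0.377
grip_force: 60.3
```

Run:
```python
from h import *
move([519.4,83,100],6.5); print(arm.get_obs()["opening"],arm.get_obs()["grip_force"])
```

```text
d(m) [-0.1774 -0.1351  0.0136] w [ 0.0065 -0.0016  0.5706] | pos [511.9 305.8 114.4] t 10.1333 j7 -26.84260074726278 tool y ang 39.19 Rz [ 0.005  0.004 -1.   ]
0.37685182015612095 60.344088077545166
```

Request:
step_arm:
  steps:
    - {"grip": 0.02,"dx": -0.025,"dy": -0.019,"dz": 0,"wx": 0,"wy": 0,"wz": 0.08}
    - {"grip": 0.02,"dx": -0.05,"dy": -0.038,"dz": 0,"wx": 0,"wy": 0,"wz": 0.16}
    - {"grip": 0.02,"dx": -0.075,"dy": -0.057,"dz": 0,"wx": 0,"wy": 0,"wz": 0.24}
    - {"grip": 0.02,"dx": -0.1,"dy": -0.076,"dz": 0,"wx": 0,"wy": 0,"wz": 0.32}
    - {"grip": 0.02,"dx": -0.125,"dy": -0.095,"dz": 0,"wx": 0,"wy": 0,"wz": 0.4}
    - {"grip": 0.02,"dx": -0.15,"dy": -0.114,"dz": 0,"wx": 0,"wy": 0,"wz": 0.48}
    - {"grip": 0.02,"dx": -0.17,"dy": -0.13,"dz": 0,"wx": 0,"wy": 0,"wz": 0.55}
    - {"grip": 0.02,"dx": -0.1774,"dy": -0.135,"dz": 0,"wx": 0,"wy": 0,"wz": 0.571}
    - {"grip": 0.02,"dx": -0.1774,"dy": -0.135,"dz": 0.02,"wx": 0,"wy": 0,"wz": 0.571}
    - {"grip": 0.02,"dx": -0.1774,"dy": -0.135,"dz": 0.035,"wx": 0,"wy": 0,"wz": 0.571}
    - {"grip": 0.02,"dx": -0.1774,"dy": -0.135,"dz": 0.035,"wx": 0,"wy": 0,"wz": 0.571}
    - {"grip": 0.02,"dx": -0.1774,"dy": -0.135,"dz": 0.035,"wx": 0,"wy": 0,"wz": 0.571}
    - {"grip": 0.02,"dx": -0.1774,"dy": -0.135,"dz": 0.035,"wx": 0,"wy": 0,"wz": 0.571}

```text
time: 11.22
position: [518.0, 81.8, 75.3]
eef_rot: [[-0.114, 0.993, -0.0], [0.993, 0.114, 0.001], [0.001, -0.0, -1.0]]
wrist_force: [0.2, -0.2, -1.6]
opening: 0.378
grip_force: 60.3
```

Run:
```python
from h import *
c=cam("wrist");a=arm.capture("wrist");t=arm.capture("top")
save("place",np.hstack([a[100:,120:400],cv2.resize(t[195:270,270:322],(197,284))]),1.5)
move([519.4,83,60],6.5)
print(proj(c,[[519.4,83,33.5]]),cam("top")and proj(cam("top"),[[519.4,83,33.5]]))
```

```text
d(m) [0.0011 0.0011 0.0157] w [ 0.001  -0.0004  0.0004] | pos [518.4  81.7  75.7] t 11.3167 j7 -37.42532222187077 tool y ang 6.52 Rz [ 0.001  0.    -1.   ]
[[263.18313688 211.63968607]] [[292.9041017 225.7185919]]
```

View pics/place.png

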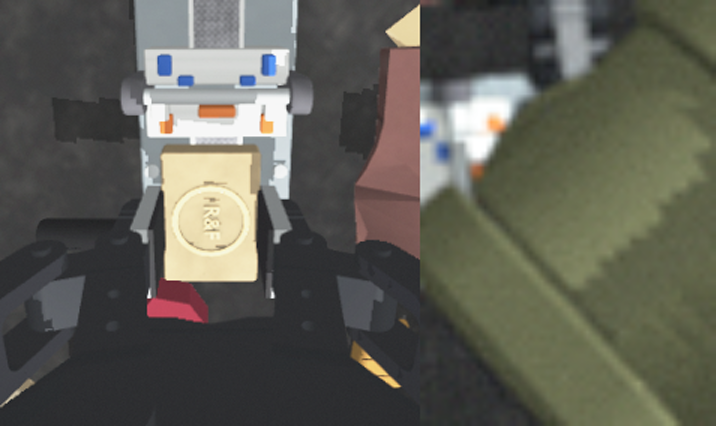

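The die is held square, still face up, over the orange nest. I'll measure the nest and die from this near view.

Run:
```python
from h import *
c=cam("wrist");a=arm.capture("wrist")
hsv=cv2.cvtColor(a,cv2.COLOR_RGB2HSV);H,S,V=[hsv[...,i].astype(int) for i in range(3)]
u=np.array([.9936,.1132]);v=np.array([-.1132,.9936]);O=np.array([515.3,118.8])
def r(m,box,z,nm,k):
    mm=np.zeros_like(m);x0,x1,y0,y1=box;mm[y0:y1,x0:x1]=m[y0:y1,x0:x1]
    n,l,s,ce=cv2.connectedComponentsWithStats(mm.astype(np.uint8))
    for i in (1+np.argsort(-s[1:,4]))[:k]:
        q=cv2.minAreaRect(ray(c,np.argwhere(l==i)[:,::-1],z)[:,:2].astype(np.float32))
        d=np.array(q[0])-O;print(nm,s[i,4],"jig xy",np.round([d@u,d@v],1),np.round([*q[1],q[2]],1))
r((H<14)&(S>140)&(V>120),(215,310,160,192),38.5,"or",3)
r((H<14)&(S>140)&(V>120),(245,283,160,180),45.5,"tab",1)
r((H>105)&(H<130)&(S>120)&(V>70),(215,310,130,162),38.5,"blue",4)
p=np.array(arm.get_obs()["position"])
r((H>12)&(H<35)&(S<130)&(V>120)&(S>25),(222,300,190,300),p[2]+9.3,"die",1)
d=p[:2]-O;print("tcp",d@u,d@v)
```

```text
or 164 jig xy [ 0.5 -7.7] [15.2  4.   6.5]
or 35 jig xy [-20.7 -13.5] [2.  7.6 5. ]
or 13 jig xy [ 20.5 -13.1] [0.7 6.8 8.2]
tab 164 jig xy [ 0.4 -6.3] [14.6  3.9  6.5]
blue 121 jig xy [22.6 12.2] [5.2 8.4 8.2]
blue 105 jig xy [-21.7  11.9] [5.2 7.6 6.3]
blue 66 jig xy [-13.1   5.5] [5.9 3.9 6.4]
blue 56 jig xy [13.5  5.8] [5.9 3.2 6.5]
die 5792 jig xy [ -1.8 -36.2] [34.1 52.3  6.4]
tcp -1.114490856829724 -37.33296436204004
```

Request:
step_arm:
  steps:
    - {"grip": 0.02,"dx": 0,"dy": 0.002,"dz": 0.01,"wx": 0,"wy": 0,"wz": 0}
    - {"grip": 0.02,"dx": 0,"dy": 0.002,"dz": 0.02,"wx": 0,"wy": 0,"wz": 0}
    - {"grip": 0.02,"dx": 0,"dy": 0.002,"dz": 0.03,"wx": 0,"wy": 0,"wz": 0}
    - {"grip": 0.02,"dx": 0,"dy": 0.002,"dz": 0.034,"wx": 0,"wy": 0,"wz": 0}
    - {"grip": 0.02,"dx": 0,"dy": 0.002,"dz": 0.034,"wx": 0,"wy": 0,"wz": 0}
    - {"grip": 0.02,"dx": 0,"dy": 0.002,"dz": 0.034,"wx": 0,"wy": 0,"wz": 0}

```text
time: 11.87
position: [519.6, 81.4, 40.6]
eef_rot: [[-0.113, 0.994, -0.001], [0.994, 0.113, -0.0], [0.0, -0.001, -1.0]]
wrist_force: [0.8, 0.1, -1.6]
opening: 0.379
grip_force: 60.3
```

Request:
step_arm:
  steps:
    - {"grip": 0.02,"dx": 0,"dy": 0.001,"dz": 0.003,"wx": 0,"wy": 0,"wz": 0}
    - {"grip": 0.02,"dx": 0,"dy": 0.001,"dz": 0.006,"wx": 0,"wy": 0,"wz": 0}
    - {"grip": 0.02,"dx": 0,"dy": 0.001,"dz": 0.006,"wx": 0,"wy": 0,"wz": 0}
    - {"grip": 0.02,"dx": 0,"dy": 0.001,"dz": 0.006,"wx": 0,"wy": 0,"wz": 0}

```text
time: 12.2
position: [521.0, 81.3, 35.1]
eef_rot: [[-0.113, 0.994, 0.0], [0.994, 0.113, -0.0], [-0.0, 0.0, -1.0]]
wrist_force: [0.6, -0.4, -1.0]
opening: 0.378
grip_force: 60.3
```

Request:
step_arm:
  steps:
    - {"grip": 0.055,"dx": 0,"dy": 0,"dz": 0,"wx": 0,"wy": 0,"wz": 0}
    - {"grip": 0.055,"dx": 0,"dy": 0,"dz": 0,"wx": 0,"wy": 0,"wz": 0}
    - {"grip": 0.055,"dx": 0,"dy": 0,"dz": 0,"wx": 0,"wy": 0,"wz": 0}
    - {"grip": 0.055,"dx": 0,"dy": 0,"dz": 0,"wx": 0,"wy": 0,"wz": 0}
    - {"grip": 0.055,"dx": 0,"dy": 0,"dz": -0.03,"wx": 0,"wy": 0,"wz": 0}
    - {"grip": 0.055,"dx": 0,"dy": 0,"dz": -0.07,"wx": 0,"wy": 0,"wz": 0}
    - {"grip": 0.055,"dx": -0.01,"dy": 0,"dz": -0.11,"wx": 0,"wy": 0,"wz": 0}
    - {"grip": 0.055,"dx": -0.025,"dy": 0,"dz": -0.13,"wx": 0,"wy": 0,"wz": 0}
    - {"grip": 0.055,"dx": -0.025,"dy": 0,"dz": -0.13,"wx": 0,"wy": 0,"wz": 0}
    - {"grip": 0.055,"dx": -0.025,"dy": 0,"dz": -0.13,"wx": 0,"wy": 0,"wz": 0}
    - {"grip": 0.055,"dx": -0.025,"dy": 0,"dz": -0.13,"wx": 0,"wy": 0,"wz": 0}

```text
time: 13.12
position: [523.3, 56.5, 164.5]
eef_rot: [[-0.112, 0.994, -0.001], [0.994, 0.112, -0.0], [-0.0, -0.001, -1.0]]
wrist_force: [-0.2, -0.3, -0.4]
opening: 0.644
grip_force: 0.0
```

Run:
```python
from h import *
c=cam("wrist");a=arm.capture("wrist")
p=proj(c,[[519.4,83,40]])[0].astype(int);print(p)
save("placed",a[60:330,120:390],2)
hsv=cv2.cvtColor(a,cv2.COLOR_RGB2HSV);H,S,V=[hsv[...,i].astype(int) for i in range(3)]
u=np.array([.9936,.1132]);v=np.array([-.1132,.9936]);O=np.array([515.3,118.8])
def r(m,z,nm,k):
    m=m.copy();x,y=p;mm=np.zeros_like(m);mm[y-45:y+45,x-40:x+40]=m[y-45:y+45,x-40:x+40]
    n,l,s,ce=cv2.connectedComponentsWithStats(mm.astype(np.uint8))
    for i in (1+np.argsort(-s[1:,4]))[:k]:
        q=cv2.minAreaRect(ray(c,np.argwhere(l==i)[:,::-1],z)[:,:2].astype(np.float32))
        d=np.array(q[0])-O;print(nm,s[i,4],"jig xy",np.round([d@u,d@v],1),np.round([*q[1],q[2]],1))
r((H<14)&(S>140)&(V>120),38.5,"or",5)
r((H>14)&(H<35)&(S<130)&(V>120)&(S>25),43.5,"die",1)
# handle
m=np.zeros((384,512),bool);q=proj(c,[[461,46,40]])[0];print("handle px",q)
move([460.5,46,140],96.5)
```

```text
[259 157]
or 22 jig xy [ -9.8 -64.9] [18.   1.   6.4]
or 15 jig xy [ 0.3 -6. ] [13.2  0.   6.4]
or 9 jig xy [-21.6 -56.7] [4.  1.  6.4]
or 8 jig xy [ 22.4 -55.8] [3.  1.  6.4]
or 4 jig xy [ 19.1 -63.9] [2.  1.  6.4]
die 1876 jig xy [  0.7 -38.1] [34.2 50.   6.4]
handle px [197.38584817 188.21535916]
d(m) [-0.0036 -0.0633  0.0242] w [-1.5000e-03  1.2000e-03  1.5708e+00] | pos [523.   56.8 164.1] t 13.1667 j7 -28.314477849716024 tool y ang 6.5 Rz [-0.002 -0.    -1.   ]
```

View pics/placed.png

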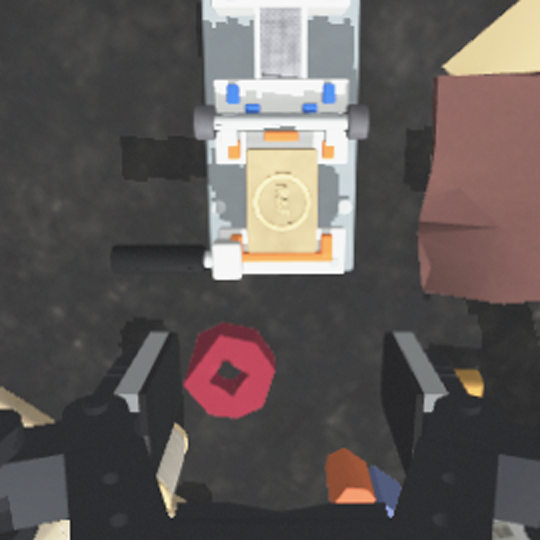

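The die lies flat and face up in the orange nest. The black handle shows in the crop at (112–210, 258), which matches the prediction. Next I rotate 90° and go over the handle.

Request:
step_arm:
  steps:
    - {"grip": 0.038,"dx": -0.004,"dy": -0.02,"dz": 0.0,"wx": 0,"wy": 0,"wz": 0.12}
    - {"grip": 0.038,"dx": -0.004,"dy": -0.04,"dz": 0.0,"wx": 0,"wy": 0,"wz": 0.24}
    - {"grip": 0.038,"dx": -0.004,"dy": -0.064,"dz": 0.01,"wx": 0,"wy": 0,"wz": 0.36}
    - {"grip": 0.038,"dx": -0.004,"dy": -0.064,"dz": 0.02,"wx": 0,"wy": 0,"wz": 0.48}
    - {"grip": 0.038,"dx": -0.004,"dy": -0.064,"dz": 0.03,"wx": 0,"wy": 0,"wz": 0.6}
    - {"grip": 0.038,"dx": -0.004,"dy": -0.064,"dz": 0.04,"wx": 0,"wy": 0,"wz": 0.72}
    - {"grip": 0.038,"dx": -0.004,"dy": -0.064,"dz": 0.05,"wx": 0,"wy": 0,"wz": 0.84}
    - {"grip": 0.038,"dx": -0.004,"dy": -0.064,"dz": 0.06,"wx": 0,"wy": 0,"wz": 0.96}
    - {"grip": 0.038,"dx": -0.004,"dy": -0.064,"dz": 0.06,"wx": 0,"wy": 0,"wz": 1.08}
    - {"grip": 0.038,"dx": -0.004,"dy": -0.064,"dz": 0.06,"wx": 0,"wy": 0,"wz": 1.2}
    - {"grip": 0.038,"dx": -0.004,"dy": -0.064,"dz": 0.06,"wx": 0,"wy": 0,"wz": 1.32}
    - {"grip": 0.038,"dx": -0.004,"dy": -0.064,"dz": 0.06,"wx": 0,"wy": 0,"wz": 1.44}
    - {"grip": 0.038,"dx": -0.004,"dy": -0.064,"dz": 0.06,"wx": 0,"wy": 0,"wz": 1.571}
    - {"grip": 0.038,"dx": -0.004,"dy": -0.064,"dz": 0.06,"wx": 0,"wy": 0,"wz": 1.571}
    - {"grip": 0.038,"dx": -0.004,"dy": -0.064,"dz": 0.06,"wx": 0,"wy": 0,"wz": 1.571}
    - {"grip": 0.038,"dx": -0.004,"dy": -0.064,"dz": 0.06,"wx": 0,"wy": 0,"wz": 1.571}
    - {"grip": 0.038,"dx": -0.004,"dy": -0.064,"dz": 0.06,"wx": 0,"wy": 0,"wz": 1.571}

```text
time: 14.58
position: [460.4, 45.6, 104.7]
eef_rot: [[0.993, 0.116, -0.001], [0.116, -0.993, 0.0], [-0.001, -0.0, -1.0]]
wrist_force: [-0.2, -0.1, -0.3]
opening: 0.442
grip_force: 0.0
```

Run:
```python
from h import *
move([459.5,45.9,21],96.5); print(np.round(arm.get_obs()["joint_pos"],0))
```

```text
d(m) [-0.0008 -0.0004  0.0837] w [-0.0002  0.0008  0.0027] | pos [460.4  45.6 104.7] t 14.5833 j7 -104.96898550714975 tool y ang -83.35 Rz [-0.001  0.    -1.   ]
[   4.   25.  -18.  119.   12.   38. -105.]
```

Request:
step_arm:
  steps:
    - {"grip": 0.038,"dx": -0.001,"dy": 0,"dz": 0.03,"wx": 0,"wy": 0,"wz": 0}
    - {"grip": 0.038,"dx": -0.001,"dy": 0,"dz": 0.06,"wx": 0,"wy": 0,"wz": 0}
    - {"grip": 0.038,"dx": -0.001,"dy": 0,"dz": 0.083,"wx": 0,"wy": 0,"wz": 0}
    - {"grip": 0.038,"dx": -0.001,"dy": 0,"dz": 0.083,"wx": 0,"wy": 0,"wz": 0}
    - {"grip": 0.038,"dx": -0.001,"dy": 0,"dz": 0.083,"wx": 0,"wy": 0,"wz": 0}
    - {"grip": 0.038,"dx": -0.001,"dy": 0,"dz": 0.083,"wx": 0,"wy": 0,"wz": 0}
    - {"grip": 0.0,"dx": -0.001,"dy": 0,"dz": 0.083,"wx": 0,"wy": 0,"wz": 0}
    - {"grip": 0.0,"dx": -0.001,"dy": 0,"dz": 0.083,"wx": 0,"wy": 0,"wz": 0}
    - {"grip": 0.0,"dx": -0.001,"dy": 0,"dz": 0.083,"wx": 0,"wy": 0,"wz": 0}
    - {"grip": 0.0,"dx": -0.001,"dy": 0,"dz": 0.083,"wx": 0,"wy": 0,"wz": 0}
    - {"grip": 0.0,"dx": -0.001,"dy": 0,"dz": 0.083,"wx": 0,"wy": 0,"wz": 0}
    - {"grip": 0.0,"dx": -0.001,"dy": 0,"dz": 0.083,"wx": 0,"wy": 0,"wz": 0}
  grip_force: 40

```text
time: 15.58
position: [460.6, 45.1, 23.4]
eef_rot: [[0.994, 0.112, 0.003], [0.112, -0.994, -0.0], [0.003, 0.0, -1.0]]
wrist_force: [0.4, -0.6, 7.7]
opening: 0.155
grip_force: 38.9
```

Run:
```python
from h import *
o=arm.get_obs();p=np.array(o["position"]);print(p,o["wrist_force"])
for k in range(1,19):
    t=np.radians(10*k);print(10*k,"dy",round(-.066*(1-np.cos(t)),4),"dz",round(-.066*np.sin(t),4))
```

```text
[460.61552742  45.05555457  23.40765021] [ 0.37648944 -0.55992011  7.66795465]
10 dy -0.001 dz -0.0115
20 dy -0.004 dz -0.0226
30 dy -0.0088 dz -0.033
40 dy -0.0154 dz -0.0424
50 dy -0.0236 dz -0.0506
60 dy -0.033 dz -0.0572
70 dy -0.0434 dz -0.062
80 dy -0.0545 dz -0.065
90 dy -0.066 dz -0.066
100 dy -0.0775 dz -0.065
110 dy -0.0886 dz -0.062
120 dy -0.099 dz -0.0572
130 dy -0.1084 dz -0.0506
140 dy -0.1166 dz -0.0424
150 dy -0.1232 dz -0.033
160 dy -0.128 dz -0.0226
170 dy -0.131 dz -0.0115
180 dy -0.132 dz -0.0
```

Handle gripped. First part of the swing is 0 to 90° in 5° steps.

Request:
step_arm:
  steps:
    - {"grip": 0.0,"dx": 0,"dy": -0.0003,"dz": -0.0058,"wx": 0,"wy": 0,"wz": 0}
    - {"grip": 0.0,"dx": 0,"dy": -0.001,"dz": -0.0115,"wx": 0,"wy": 0,"wz": 0}
    - {"grip": 0.0,"dx": 0,"dy": -0.0022,"dz": -0.0171,"wx": 0,"wy": 0,"wz": 0}
    - {"grip": 0.0,"dx": 0,"dy": -0.004,"dz": -0.0226,"wx": 0,"wy": 0,"wz": 0}
    - {"grip": 0.0,"dx": 0,"dy": -0.0062,"dz": -0.0279,"wx": 0,"wy": 0,"wz": 0}
    - {"grip": 0.0,"dx": 0,"dy": -0.0088,"dz": -0.033,"wx": 0,"wy": 0,"wz": 0}
    - {"grip": 0.0,"dx": 0,"dy": -0.0119,"dz": -0.0379,"wx": 0,"wy": 0,"wz": 0}
    - {"grip": 0.0,"dx": 0,"dy": -0.0154,"dz": -0.0424,"wx": 0,"wy": 0,"wz": 0}
    - {"grip": 0.0,"dx": 0,"dy": -0.0193,"dz": -0.0467,"wx": 0,"wy": 0,"wz": 0}
    - {"grip": 0.0,"dx": 0,"dy": -0.0236,"dz": -0.0506,"wx": 0,"wy": 0,"wz": 0}
    - {"grip": 0.0,"dx": 0,"dy": -0.0281,"dz": -0.0541,"wx": 0,"wy": 0,"wz": 0}
    - {"grip": 0.0,"dx": 0,"dy": -0.033,"dz": -0.0572,"wx": 0,"wy": 0,"wz": 0}
    - {"grip": 0.0,"dx": 0,"dy": -0.0381,"dz": -0.0598,"wx": 0,"wy": 0,"wz": 0}
    - {"grip": 0.0,"dx": 0,"dy": -0.0434,"dz": -0.062,"wx": 0,"wy": 0,"wz": 0}
    - {"grip": 0.0,"dx": 0,"dy": -0.0489,"dz": -0.0638,"wx": 0,"wy": 0,"wz": 0}
    - {"grip": 0.0,"dx": 0,"dy": -0.0545,"dz": -0.065,"wx": 0,"wy": 0,"wz": 0}
    - {"grip": 0.0,"dx": 0,"dy": -0.0602,"dz": -0.0657,"wx": 0,"wy": 0,"wz": 0}
    - {"grip": 0.0,"dx": 0,"dy": -0.063,"dz": -0.066,"wx": 0,"wy": 0,"wz": 0}
    - {"grip": 0.0,"dx": 0,"dy": -0.063,"dz": -0.066,"wx": 0,"wy": 0,"wz": 0}

```text
time: 17.17
position: [453.4, 106.8, 91.9]
eef_rot: [[0.994, 0.112, 0.004], [0.112, -0.994, -0.002], [0.004, 0.002, -1.0]]
wrist_force: [-6.1, -6.9, 38.5]
opening: 0.157
grip_force: 44.4
```

Run:
```python
from h import *
o=arm.get_obs();p=np.array(o["position"]);d=(p-[460.6,45.1,23.4]);print(d, "jig y",d[:2]@[-.1132,.9936],o["opening"],o["torque"])
```

```text
[-7.1628055  61.71470169 68.500318  ] jig y 62.1305571806313 0.15672023353284872 [-1.74488581  1.28976225  0.10335519]
```

There is an upward force of 38 N on the tool, roughly along the tool axis, so it comes from the handle. I raise the command slightly to relieve it.

Request:
step_arm:
  steps:
    - {"grip": 0.0,"dx": 0,"dy": 0,"dz": -0.001,"wx": 0,"wy": 0,"wz": 0}
    - {"grip": 0.0,"dx": 0,"dy": 0,"dz": -0.003,"wx": 0,"wy": 0,"wz": 0}
    - {"grip": 0.0,"dx": 0,"dy": 0,"dz": -0.003,"wx": 0,"wy": 0,"wz": 0}

```text
time: 17.42
position: [453.4, 106.8, 92.4]
eef_rot: [[0.994, 0.112, 0.002], [0.112, -0.994, -0.001], [0.002, 0.001, -1.0]]
wrist_force: [3.3, -4.6, 2.9]
opening: 0.152
grip_force: 41.7
```

Run:
```python
from h import *
c=cam("scene");a=arm.capture("scene");p=proj(c,[[512,110,60]])[0].astype(int)
cc=cam("wrist");w=arm.capture("wrist")
save("swing",np.hstack([cv2.resize(a[p[1]-50:p[1]+50,p[0]-60:p[0]+60],(460,384)),w[:,:]]),0.8)
```

```text
(no output)
```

View pics/swing.png

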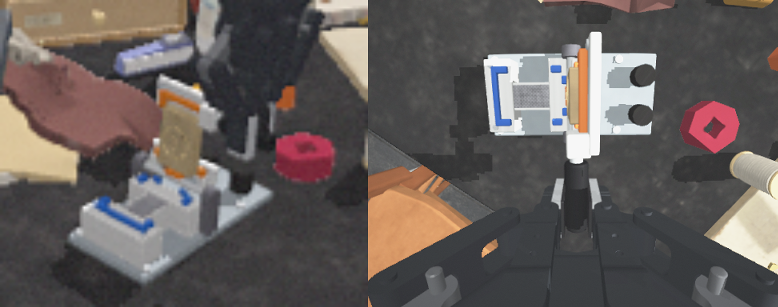

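The force is relieved. The picture shows the half upright at (575,95) with the die still in it. I continue over to closed.

Request:
step_arm:
  steps:
    - {"grip": 0.0,"dx": 0,"dy": -0.0088,"dz": 0.0003,"wx": 0,"wy": 0,"wz": 0}
    - {"grip": 0.0,"dx": 0,"dy": -0.0145,"dz": 0.001,"wx": 0,"wy": 0,"wz": 0}
    - {"grip": 0.0,"dx": 0,"dy": -0.0201,"dz": 0.0022,"wx": 0,"wy": 0,"wz": 0}
    - {"grip": 0.0,"dx": 0,"dy": -0.0256,"dz": 0.004,"wx": 0,"wy": 0,"wz": 0}
    - {"grip": 0.0,"dx": 0,"dy": -0.0309,"dz": 0.0062,"wx": 0,"wy": 0,"wz": 0}
    - {"grip": 0.0,"dx": 0,"dy": -0.036,"dz": 0.0088,"wx": 0,"wy": 0,"wz": 0}
    - {"grip": 0.0,"dx": 0,"dy": -0.0409,"dz": 0.0119,"wx": 0,"wy": 0,"wz": 0}
    - {"grip": 0.0,"dx": 0,"dy": -0.0454,"dz": 0.0154,"wx": 0,"wy": 0,"wz": 0}
    - {"grip": 0.0,"dx": 0,"dy": -0.0497,"dz": 0.0193,"wx": 0,"wy": 0,"wz": 0}
    - {"grip": 0.0,"dx": 0,"dy": -0.0536,"dz": 0.0236,"wx": 0,"wy": 0,"wz": 0}
    - {"grip": 0.0,"dx": 0,"dy": -0.0571,"dz": 0.0281,"wx": 0,"wy": 0,"wz": 0}
    - {"grip": 0.0,"dx": 0,"dy": -0.0602,"dz": 0.033,"wx": 0,"wy": 0,"wz": 0}
    - {"grip": 0.0,"dx": 0,"dy": -0.0628,"dz": 0.0381,"wx": 0,"wy": 0,"wz": 0}
    - {"grip": 0.0,"dx": 0,"dy": -0.065,"dz": 0.0434,"wx": 0,"wy": 0,"wz": 0}
    - {"grip": 0.0,"dx": 0,"dy": -0.0668,"dz": 0.0489,"wx": 0,"wy": 0,"wz": 0}
    - {"grip": 0.0,"dx": 0,"dy": -0.068,"dz": 0.0545,"wx": 0,"wy": 0,"wz": 0}
    - {"grip": 0.0,"dx": 0,"dy": -0.0687,"dz": 0.059,"wx": 0,"wy": 0,"wz": 0}
    - {"grip": 0.0,"dx": 0,"dy": -0.069,"dz": 0.062,"wx": 0,"wy": 0,"wz": 0}
    - {"grip": 0.0,"dx": 0,"dy": -0.069,"dz": 0.062,"wx": 0,"wy": 0,"wz": 0}

```text
time: 19.1
position: [444.9, 175.5, 29.4]
eef_rot: [[0.994, 0.112, 0.0], [0.112, -0.994, -0.001], [-0.0, 0.001, -1.0]]
wrist_force: [1.9, -3.9, 0.2]
opening: 0.159
grip_force: 47.8
```

Request:
step_arm:
  steps:
    - {"grip": 0.0,"dx": 0,"dy": 0,"dz": 0.002,"wx": 0,"wy": 0,"wz": 0}
    - {"grip": 0.0,"dx": 0,"dy": 0,"dz": 0.003,"wx": 0,"wy": 0,"wz": 0}
    - {"grip": 0.0,"dx": 0,"dy": 0,"dz": 0.003,"wx": 0,"wy": 0,"wz": 0}
    - {"grip": 0.0,"dx": 0,"dy": 0,"dz": 0.003,"wx": 0,"wy": 0,"wz": 0}

```text
time: 19.43
position: [444.9, 175.9, 26.4]
eef_rot: [[0.994, 0.112, 0.0], [0.112, -0.994, -0.001], [0.0, 0.001, -1.0]]
wrist_force: [1.8, -5.1, 2.3]
opening: 0.156
grip_force: 48.6
```

Request:
step_arm:
  steps:
    - {"grip": 0.0,"dx": 0,"dy": 0,"dz": 0.001,"wx": 0,"wy": 0,"wz": 0}
    - {"grip": 0.0,"dx": 0,"dy": 0,"dz": 0.002,"wx": 0,"wy": 0,"wz": 0}
    - {"grip": 0.0,"dx": 0,"dy": 0,"dz": 0.002,"wx": 0,"wy": 0,"wz": 0}
    - {"grip": 0.0,"dx": 0,"dy": 0,"dz": 0.002,"wx": 0,"wy": 0,"wz": 0}

```text
time: 19.77
position: [444.9, 176.0, 24.3]
eef_rot: [[0.994, 0.112, 0.0], [0.112, -0.994, -0.001], [-0.0, 0.001, -1.0]]
wrist_force: [0.9, -5.1, 4.9]
opening: 0.155
grip_force: 48.9
```

Request:
step_arm:
  steps:
    - {"grip": 0.0,"dx": 0,"dy": 0,"dz": 0.001,"wx": 0,"wy": 0,"wz": 0}
    - {"grip": 0.0,"dx": 0,"dy": 0,"dz": 0.002,"wx": 0,"wy": 0,"wz": 0}
    - {"grip": 0.0,"dx": 0,"dy": 0,"dz": 0.002,"wx": 0,"wy": 0,"wz": 0}
    - {"grip": 0.0,"dx": 0,"dy": 0,"dz": 0.002,"wx": 0,"wy": 0,"wz": 0}

```text
time: 20.1
position: [444.8, 176.1, 22.2]
eef_rot: [[0.994, 0.112, -0.0], [0.112, -0.994, -0.0], [-0.0, 0.0, -1.0]]
wrist_force: [1.2, -5.2, 2.4]
opening: 0.157
grip_force: 49.1
```

Request:
step_arm:
  steps:
    - {"grip": 0.0,"dx": 0,"dy": 0,"dz": 0.002,"wx": 0,"wy": 0,"wz": 0}
    - {"grip": 0.0,"dx": 0,"dy": 0,"dz": 0.003,"wx": 0,"wy": 0,"wz": 0}
    - {"grip": 0.0,"dx": 0,"dy": 0,"dz": 0.003,"wx": 0,"wy": 0,"wz": 0}
    - {"grip": 0.0,"dx": 0,"dy": 0,"dz": 0.003,"wx": 0,"wy": 0,"wz": 0}

```text
time: 20.43
position: [444.9, 176.1, 19.5]
eef_rot: [[0.994, 0.112, 0.0], [0.112, -0.994, -0.0], [0.0, 0.0, -1.0]]
wrist_force: [0.2, -4.5, 7.9]
opening: 0.161
grip_force: 49.7
```

Run:
```python
from h import *
c=cam("wrist");w=arm.capture("wrist")
u=np.array([.9936,.1132]);v=np.array([-.1132,.9936]);O=np.array([515.6,118.7])
# lid's underside now on top: measure bright patch extents vs closed prediction
import json
g=cv2.cvtColor(w,cv2.COLOR_RGB2GRAY)
def P(x,y,z): return [*(O+x*u+y*v),z]
print("pred corners closed", proj(c,[P(-40,72,45),P(40,72,45),P(-63,66,40),P(-40,0,40)]).round(0).tolist())
hsv=cv2.cvtColor(w,cv2.COLOR_RGB2HSV)
m=((hsv[...,2]>150)&(hsv[...,1]<40)).astype(np.uint8)
n,l,s,ce=cv2.connectedComponentsWithStats(m);i=1+np.argmax(s[1:,4]);
for i in (1+np.argsort(-s[1:,4]))[:4]: print(s[i],ce[i].round())
np.save("wc.npy",w)
```

```text
pred corners closed [[244.0, 212.0], [241.0, 13.0], [258.0, 254.0], [398.0, 208.0]]
[  233    32   279   176 29528] [353. 114.]
[447 171  60  18 846] [476. 180.]
[366  45  14  33 249] [372.  59.]
[357 160  13  28 190] [362. 174.]
```

Request:
step_arm:
  steps:
    - {"grip": 0.0,"dx": 0,"dy": 0,"dz": 0.001,"wx": 0,"wy": 0,"wz": 0}
    - {"grip": 0.0,"dx": 0,"dy": 0,"dz": 0.002,"wx": 0,"wy": 0,"wz": 0}
    - {"grip": 0.0,"dx": 0,"dy": 0,"dz": 0.002,"wx": 0,"wy": 0,"wz": 0}
    - {"grip": 0.0,"dx": 0,"dy": 0,"dz": 0.002,"wx": 0,"wy": 0,"wz": 0}

```text
time: 20.82
position: [445.0, 176.3, 18.7]
eef_rot: [[0.994, 0.112, 0.001], [0.112, -0.994, -0.0], [0.001, 0.0, -1.0]]
wrist_force: [-2.4, -9.0, 26.2]
opening: 0.158
grip_force: 52.0
```

Request:
step_arm:
  steps:
    - {"grip": 0.0,"dx": 0,"dy": 0,"dz": 0.0005,"wx": 0,"wy": 0,"wz": 0}
    - {"grip": 0.0,"dx": 0,"dy": 0,"dz": 0.001,"wx": 0,"wy": 0,"wz": 0}
    - {"grip": 0.0,"dx": 0,"dy": 0,"dz": 0.001,"wx": 0,"wy": 0,"wz": 0}

```text
time: 21.07
position: [445.0, 176.3, 18.5]
eef_rot: [[0.994, 0.112, 0.002], [0.112, -0.994, -0.0], [0.002, 0.0, -1.0]]
wrist_force: [-5.5, -8.3, 37.6]
opening: 0.153
grip_force: 53.2
```

Run:
```python
from h import *
# measure handle angle: dark bar & lid flatness from scene camera: lid's white top outline
c=cam("scene");a=arm.capture("scene");np.save("sc.npy",a)
cw=cam("wrist");w=arm.capture("wrist")
u=np.array([.9936,.1132]);v=np.array([-.1132,.9936]);O=np.array([515.6,118.7])
g=cv2.cvtColor(w,cv2.COLOR_RGB2HSV)
# row profile through lid centre at lx=+25
for lx in (-25,25):
    pts=proj(cw,[[*(O+lx*u+y*v),48] for y in range(-90,91,6)]).round().astype(int)
    print(lx,[(y,p.tolist(),w[p[1],p[0]].tolist() if 0<=p[0]<512 and 0<=p[1]<384 else None) for y,p in zip(range(-90,91,6),pts) if -20<y<91])
```

```text
-25 [(-18, [453, 182], [198, 203, 204]), (-12, [440, 182], [154, 162, 167]), (-6, [426, 182], [157, 167, 171]), (0, [413, 182], [232, 233, 232]), (6, [399, 182], [228, 229, 227]), (12, [385, 182], [228, 229, 226]), (18, [371, 182], [107, 109, 106]), (24, [357, 182], [129, 130, 128]), (30, [343, 182], [106, 112, 115]), (36, [329, 182], [104, 111, 114]), (42, [315, 182], [105, 111, 114]), (48, [301, 182], [104, 110, 113]), (54, [286, 182], [226, 228, 226]), (60, [272, 182], [228, 229, 226]), (66, [258, 182], [226, 227, 225]), (72, [243, 182], [222, 224, 222]), (78, [229, 182], [34, 35, 36]), (84, [215, 182], [47, 46, 46]), (90, [200, 182], [35, 35, 36])]
25 [(-18, [472, 57], [197, 203, 203]), (-12, [458, 57], [159, 169, 173]), (-6, [443, 56], [157, 167, 171]), (0, [428, 55], [231, 233, 231]), (6, [413, 55], [231, 232, 230]), (12, [398, 55], [231, 233, 231]), (18, [383, 54], [105, 106, 106]), (24, [368, 54], [141, 143, 141]), (30, [352, 53], [106, 112, 115]), (36, [336, 53], [105, 112, 114]), (42, [321, 53], [105, 112, 115]), (48, [305, 53], [109, 115, 119]), (54, [289, 53], [230, 231, 229]), (60, [273, 53], [231, 232, 231]), (66, [257, 53], [226, 228, 226]), (72, [241, 53], [227, 229, 227]), (78, [225, 53], [38, 37, 36]), (84, [209, 53], [54, 55, 54]), (90, [194, 53], [51, 50, 50])]
```

The lid spans jig y from 0 to 74 mm and rests firmly on the stop, so it is closed. I swing back with a lighter grip.

Request:
step_arm:
  steps:
    - {"grip": 0.0,"dx": 0,"dy": 0.0,"dz": -0.003,"wx": 0,"wy": 0,"wz": 0}
    - {"grip": 0.0,"dx": 0,"dy": 0.0003,"dz": -0.0088,"wx": 0,"wy": 0,"wz": 0}
    - {"grip": 0.0,"dx": 0,"dy": 0.001,"dz": -0.0145,"wx": 0,"wy": 0,"wz": 0}
    - {"grip": 0.0,"dx": 0,"dy": 0.0022,"dz": -0.0201,"wx": 0,"wy": 0,"wz": 0}
    - {"grip": 0.0,"dx": 0,"dy": 0.004,"dz": -0.0256,"wx": 0,"wy": 0,"wz": 0}
    - {"grip": 0.0,"dx": 0,"dy": 0.0062,"dz": -0.0309,"wx": 0,"wy": 0,"wz": 0}
    - {"grip": 0.0,"dx": 0,"dy": 0.0088,"dz": -0.036,"wx": 0,"wy": 0,"wz": 0}
    - {"grip": 0.0,"dx": 0,"dy": 0.0119,"dz": -0.0409,"wx": 0,"wy": 0,"wz": 0}
    - {"grip": 0.0,"dx": 0,"dy": 0.0154,"dz": -0.0454,"wx": 0,"wy": 0,"wz": 0}
    - {"grip": 0.0,"dx": 0,"dy": 0.0193,"dz": -0.0497,"wx": 0,"wy": 0,"wz": 0}
    - {"grip": 0.0,"dx": 0,"dy": 0.0236,"dz": -0.0536,"wx": 0,"wy": 0,"wz": 0}
    - {"grip": 0.0,"dx": 0,"dy": 0.0281,"dz": -0.0571,"wx": 0,"wy": 0,"wz": 0}
    - {"grip": 0.0,"dx": 0,"dy": 0.033,"dz": -0.0602,"wx": 0,"wy": 0,"wz": 0}
    - {"grip": 0.0,"dx": 0,"dy": 0.0381,"dz": -0.0628,"wx": 0,"wy": 0,"wz": 0}
    - {"grip": 0.0,"dx": 0,"dy": 0.0434,"dz": -0.065,"wx": 0,"wy": 0,"wz": 0}
    - {"grip": 0.0,"dx": 0,"dy": 0.0489,"dz": -0.0668,"wx": 0,"wy": 0,"wz": 0}
    - {"grip": 0.0,"dx": 0,"dy": 0.0545,"dz": -0.068,"wx": 0,"wy": 0,"wz": 0}
    - {"grip": 0.0,"dx": 0,"dy": 0.0602,"dz": -0.0687,"wx": 0,"wy": 0,"wz": 0}
  grip_force: 25

```text
time: 22.67
position: [451.5, 122.6, 88.4]
eef_rot: [[0.993, 0.118, 0.004], [0.118, -0.993, 0.007], [0.005, -0.006, -1.0]]
wrist_force: [-12.1, 12.6, 36.1]
opening: 0.157
grip_force: 48.0
```

Request:
step_arm:
  steps:
    - {"grip": 0.0,"dx": 0,"dy": 0.001,"dz": -0.002,"wx": 0,"wy": 0,"wz": 0}
    - {"grip": 0.0,"dx": 0,"dy": 0.002,"dz": -0.004,"wx": 0,"wy": 0,"wz": 0}
    - {"grip": 0.0,"dx": 0,"dy": 0.002,"dz": -0.004,"wx": 0,"wy": 0,"wz": 0}

```text
time: 22.92
position: [452.2, 116.7, 90.1]
eef_rot: [[0.993, 0.114, 0.002], [0.114, -0.993, 0.003], [0.003, -0.003, -1.0]]
wrist_force: [-1.0, 5.0, 3.6]
opening: 0.156
grip_force: 43.9
```

Run:
```python
from h import *
c=cam("wrist");w=arm.capture("wrist")
u=np.array([.9936,.1132]);v=np.array([-.1132,.9936]);O=np.array([515.6,118.7])
h=cv2.cvtColor(w,cv2.COLOR_RGB2HSV).astype(int)
m=((h[...,0]>12)&(h[...,0]<35)&(h[...,1]>25)&(h[...,1]<150)&(h[...,2]>110)).astype(np.uint8)
n,l,s,ce=cv2.connectedComponentsWithStats(m)
for i in (1+np.argsort(-s[1:,4]))[:8]:
    if s[i,4]<60: continue
    q=cv2.minAreaRect(ray(c,np.argwhere(l==i)[:,::-1],45)[:,:2].astype(np.float32));d=np.array(q[0])-O
    print(s[i,4],ce[i].round(),"jig",np.round([d@u,d@v],1),np.round([*q[1],q[2]],1))
o=arm.get_obs();d=np.array(o["position"])[:2]-O;print("tcp",d@u,d@v,o["wrist_force"])
# lid edge-on: white+orange columns
m=((h[...,0]<14)&(h[...,1]>140)&(h[...,2]>120));m[:, :]=m; ys,xs=np.where(m[:230,200:450]);print("orange px",xs.mean()+200,ys.mean(),len(xs))
```

```text
9029 [ 51. 279.] jig [-126.3  188.1] [ 69.9 166.1  36.9]
3926 [214. 119.] jig [ 0.3 35.7] [33.4 49.1  6.3]
3805 [486. 281.] jig [-132.7 -191.6] [100.9  72.3  64.9]
659 [487. 204.] jig [ -60.4 -164.9] [26.4 40.2  7.5]
389 [489.   3.] jig [  73.4 -137. ] [ 5.4 35.2 10.6]
218 [152. 309.] jig [-147.4   93.2] [ 8.5 27.  43.9]
tcp -63.222131408802625 5.197995548430262 [-0.62501083  5.84720449  4.41951886]
orange px 267.7446211412535 111.733395696913 1069
```

The die's plain back measures 33 × 49 mm at jig (0.3, 35.7), so it is seated in the fixed nest. I swing on to fully open.

Request:
step_arm:
  steps:
    - {"grip": 0.0,"dx": 0,"dy": 0.0052,"dz": 0.0,"wx": 0,"wy": 0,"wz": 0}
    - {"grip": 0.0,"dx": 0,"dy": 0.011,"dz": 0.0003,"wx": 0,"wy": 0,"wz": 0}
    - {"grip": 0.0,"dx": 0,"dy": 0.0167,"dz": 0.001,"wx": 0,"wy": 0,"wz": 0}
    - {"grip": 0.0,"dx": 0,"dy": 0.0223,"dz": 0.0022,"wx": 0,"wy": 0,"wz": 0}
    - {"grip": 0.0,"dx": 0,"dy": 0.0278,"dz": 0.004,"wx": 0,"wy": 0,"wz": 0}
    - {"grip": 0.0,"dx": 0,"dy": 0.0331,"dz": 0.0062,"wx": 0,"wy": 0,"wz": 0}
    - {"grip": 0.0,"dx": 0,"dy": 0.0382,"dz": 0.0088,"wx": 0,"wy": 0,"wz": 0}
    - {"grip": 0.0,"dx": 0,"dy": 0.0431,"dz": 0.0119,"wx": 0,"wy": 0,"wz": 0}
    - {"grip": 0.0,"dx": 0,"dy": 0.0476,"dz": 0.0154,"wx": 0,"wy": 0,"wz": 0}
    - {"grip": 0.0,"dx": 0,"dy": 0.0519,"dz": 0.0193,"wx": 0,"wy": 0,"wz": 0}
    - {"grip": 0.0,"dx": 0,"dy": 0.0558,"dz": 0.0236,"wx": 0,"wy": 0,"wz": 0}
    - {"grip": 0.0,"dx": 0,"dy": 0.0593,"dz": 0.0281,"wx": 0,"wy": 0,"wz": 0}
    - {"grip": 0.0,"dx": 0,"dy": 0.0624,"dz": 0.033,"wx": 0,"wy": 0,"wz": 0}
    - {"grip": 0.0,"dx": 0,"dy": 0.065,"dz": 0.0381,"wx": 0,"wy": 0,"wz": 0}
    - {"grip": 0.0,"dx": 0,"dy": 0.0672,"dz": 0.0434,"wx": 0,"wy": 0,"wz": 0}
    - {"grip": 0.0,"dx": 0,"dy": 0.069,"dz": 0.0489,"wx": 0,"wy": 0,"wz": 0}
    - {"grip": 0.0,"dx": 0,"dy": 0.0702,"dz": 0.0545,"wx": 0,"wy": 0,"wz": 0}
    - {"grip": 0.0,"dx": 0,"dy": 0.0709,"dz": 0.0602,"wx": 0,"wy": 0,"wz": 0}
    - {"grip": 0.0,"dx": 0,"dy": 0.0712,"dz": 0.064,"wx": 0,"wy": 0,"wz": 0}
    - {"grip": 0.0,"dx": 0,"dy": 0.0712,"dz": 0.064,"wx": 0,"wy": 0,"wz": 0}

```text
time: 24.63
position: [460.9, 45.4, 25.3]
eef_rot: [[0.993, 0.114, 0.002], [0.114, -0.993, 0.002], [0.003, -0.002, -1.0]]
wrist_force: [3.5, 5.6, -4.7]
opening: 0.159
grip_force: 49.1
```

Request:
step_arm:
  steps:
    - {"grip": 0.0,"dx": 0,"dy": 0,"dz": 0.002,"wx": 0,"wy": 0,"wz": 0}
    - {"grip": 0.0,"dx": 0,"dy": 0,"dz": 0.003,"wx": 0,"wy": 0,"wz": 0}
    - {"grip": 0.0,"dx": 0,"dy": 0,"dz": 0.003,"wx": 0,"wy": 0,"wz": 0}
    - {"grip": 0.0,"dx": 0,"dy": 0,"dz": 0.003,"wx": 0,"wy": 0,"wz": 0}

```text
time: 24.97
position: [460.9, 45.2, 22.6]
eef_rot: [[0.994, 0.114, 0.003], [0.114, -0.994, 0.002], [0.003, -0.001, -1.0]]
wrist_force: [2.2, 5.8, 2.7]
opening: 0.158
grip_force: 49.9
```

Request:
step_arm:
  steps:
    - {"grip": 0.0,"dx": 0,"dy": 0,"dz": 0.002,"wx": 0,"wy": 0,"wz": 0}
    - {"grip": 0.0,"dx": 0,"dy": 0,"dz": 0.003,"wx": 0,"wy": 0,"wz": 0}
    - {"grip": 0.0,"dx": 0,"dy": 0,"dz": 0.004,"wx": 0,"wy": 0,"wz": 0}
    - {"grip": 0.0,"dx": 0,"dy": 0,"dz": 0.004,"wx": 0,"wy": 0,"wz": 0}

```text
time: 25.3
position: [460.9, 45.1, 18.6]
eef_rot: [[0.994, 0.114, 0.003], [0.114, -0.994, 0.002], [0.003, -0.001, -1.0]]
wrist_force: [2.6, 4.5, 2.3]
opening: 0.156
grip_force: 50.4
```

Still moving freely; I press on until it meets the stop.

Request:
step_arm:
  steps:
    - {"grip": 0.0,"dx": 0,"dy": 0,"dz": 0.001,"wx": 0,"wy": 0,"wz": 0}
    - {"grip": 0.0,"dx": 0,"dy": 0,"dz": 0.002,"wx": 0,"wy": 0,"wz": 0}
    - {"grip": 0.0,"dx": 0,"dy": 0,"dz": 0.002,"wx": 0,"wy": 0,"wz": 0}
    - {"grip": 0.0,"dx": 0,"dy": 0,"dz": 0.002,"wx": 0,"wy": 0,"wz": 0}

```text
time: 25.63
position: [461.0, 45.1, 18.1]
eef_rot: [[0.994, 0.114, 0.004], [0.114, -0.994, 0.001], [0.004, -0.001, -1.0]]
wrist_force: [-2.9, 3.3, 28.0]
opening: 0.163
grip_force: 52.7
```

Request:
step_arm:
  steps:
    - {"grip": 0.0,"dx": 0,"dy": 0,"dz": 0.001,"wx": 0,"wy": 0,"wz": 0}
    - {"grip": 0.0,"dx": 0,"dy": 0,"dz": 0.0015,"wx": 0,"wy": 0,"wz": 0}
    - {"grip": 0.0,"dx": 0,"dy": 0,"dz": 0.0015,"wx": 0,"wy": 0,"wz": 0}
    - {"grip": 0.0,"dx": 0,"dy": 0,"dz": 0.0015,"wx": 0,"wy": 0,"wz": 0}

```text
time: 25.97
position: [461.1, 44.9, 17.4]
eef_rot: [[0.993, 0.114, 0.005], [0.114, -0.994, 0.001], [0.005, -0.0, -1.0]]
wrist_force: [-4.9, 4.6, 39.5]
opening: 0.159
grip_force: 54.5
```

Firm against the open stop. I relieve the pressure, release and retreat upward.

Request:
step_arm:
  steps:
    - {"grip": 0.0,"dx": 0,"dy": 0,"dz": -0.003,"wx": 0,"wy": 0,"wz": 0}
    - {"grip": 0.04,"dx": 0,"dy": 0,"dz": -0.003,"wx": 0,"wy": 0,"wz": 0}
    - {"grip": 0.04,"dx": 0,"dy": 0,"dz": -0.003,"wx": 0,"wy": 0,"wz": 0}
    - {"grip": 0.04,"dx": 0,"dy": 0,"dz": -0.003,"wx": 0,"wy": 0,"wz": 0}
    - {"grip": 0.04,"dx": 0,"dy": 0,"dz": -0.003,"wx": 0,"wy": 0,"wz": 0}
    - {"grip": 0.04,"dx": 0,"dy": 0,"dz": -0.003,"wx": 0,"wy": 0,"wz": 0}
    - {"grip": 0.04,"dx": 0,"dy": 0,"dz": -0.02,"wx": 0,"wy": 0,"wz": 0}
    - {"grip": 0.04,"dx": 0,"dy": 0,"dz": -0.05,"wx": 0,"wy": 0,"wz": 0}
    - {"grip": 0.04,"dx": 0,"dy": 0,"dz": -0.09,"wx": 0,"wy": 0,"wz": 0}
    - {"grip": 0.04,"dx": 0,"dy": 0,"dz": -0.13,"wx": 0,"wy": 0,"wz": 0}
    - {"grip": 0.04,"dx": 0,"dy": 0,"dz": -0.15,"wx": 0,"wy": 0,"wz": 0}
    - {"grip": 0.04,"dx": 0,"dy": 0,"dz": -0.15,"wx": 0,"wy": 0,"wz": 0}
    - {"grip": 0.04,"dx": 0,"dy": 0,"dz": -0.15,"wx": 0,"wy": 0,"wz": 0}
    - {"grip": 0.04,"dx": 0,"dy": 0,"dz": -0.15,"wx": 0,"wy": 0,"wz": 0}

```text
time: 27.13
position: [459.2, 43.5, 163.5]
eef_rot: [[0.994, 0.112, -0.001], [0.112, -0.994, -0.0], [-0.001, 0.0, -1.0]]
wrist_force: [-0.2, -0.1, -0.9]
opening: 0.469
grip_force: 0.0
```

Run:
```python
from h import *
c=cam("wrist");w=arm.capture("wrist")
u=np.array([.9936,.1132]);v=np.array([-.1132,.9936]);O=np.array([515.6,118.7])
h=cv2.cvtColor(w,cv2.COLOR_RGB2HSV).astype(int)
def r(m,z,nm,k):
    n,l,s,ce=cv2.connectedComponentsWithStats(m.astype(np.uint8))
    for i in (1+np.argsort(-s[1:,4])):
        q=cv2.minAreaRect(ray(c,np.argwhere(l==i)[:,::-1],z)[:,:2].astype(np.float32));d=np.array(q[0])-O;j=np.array([d@u,d@v])
        if s[i,4]>6 and abs(j[0])<130 and abs(j[1])<200: print(nm,s[i,4],"jig",j.round(1),np.round([*q[1],q[2]],1),"W",np.round(q[0]))
H,S,V=h[...,0],h[...,1],h[...,2]
r((H>12)&(H<35)&(S>25)&(S<150)&(V>110),45.5,"brass",8)
r((H<14)&(S>140)&(V>120),38.5,"orange",6)
r((H>10)&(H<25)&(S>150)&(V>100),16,"wax",3)
o=arm.get_obs();print(o["time"],o["position"],o["wrist_force"])
```

```text
brass 2096 jig [ 0.3 33.6] [33.2 52.5  5.9] W [512. 152.]
brass 1243 jig [  86.3 -156.2] [22.2 41.3  8. ] W [619. -27.]
brass 314 jig [88.2 30.4] [19.7 19.5  4.5] W [600. 159.]
brass 99 jig [  2.8 -68.1] [43.2  2.8  6.4] W [526.  51.]
brass 24 jig [ 22.8 -61.6] [ 4.2 10.7 10.9] W [545.  60.]
brass 16 jig [ 23.6 -15.3] [ 3.1  7.  37.7] W [541. 106.]
brass 16 jig [ -4.5 -10.4] [6.4 2.8 3.4] W [512. 108.]
brass 13 jig [-20.4 -13.4] [ 3.7  6.3 67.2] W [497. 103.]
brass 11 jig [  5.3 -10. ] [4.5 2.7 3.3] W [522. 109.]
brass 8 jig [ -65.5 -174. ] [ 4.5  2.  53.8] W [470. -62.]
orange 529 jig [  38.5 -196.2] [25.9 28.9 15.5] W [576. -72.]
orange 458 jig [-88.3 145.7] [15.3 49.9 36.3] W [411. 253.]
orange 175 jig [-93.2 189.6] [11.3 51.3 18.9] W [402. 297.]
orange 36 jig [-0.1 -8.6] [13.7  1.9  3.4] W [516. 110.]
orange 27 jig [ 18.2 -62.5] [17.5  6.9 42.7] W [541.  59.]
orange 13 jig [ 2.3 -4.1] [ 0.9 11.  88.2] W [518. 115.]
orange 12 jig [-101.5  120.7] [ 1.4 11.5 56.5] W [401. 227.]
orange 11 jig [-91.6 112.6] [ 1.4  8.5 47.2] W [412. 220.]
orange 10 jig [-87.1 159.1] [ 3.   6.5 23.5] W [411. 267.]
orange 9 jig [-85.6 198.9] [ 2.9  6.5 43.8] W [408. 307.]
orange 7 jig [ 20.1 -14.3] [0.  5.5 5.9] W [537. 107.]
orange 7 jig [-21.6 -56.6] [2.8 1.  5.7] W [501.  60.]
wax 185 jig [  3.1 -61.6] [46.1 11.9  6.3] W [526.  58.]
wax 92 jig [ 0.3 -1.5] [15.9  6.1  3.4] W [516. 117.]
wax 30 jig [-23.8 -10.1] [4.1 7.2 6.2] W [493. 106.]
wax 28 jig [ 24.6 -10.9] [3.8 6.1 5.9] W [541. 111.]
27.1833 [458.92603018  43.55282565 163.11619219] [0.00896788 0.17021968 0.43765954]
```

```bash
python3 -c "
from workcell import arm
print(arm.job_done())"
```

```text
the job is handed in; nothing more can be done
None
```

The job is handed in at 27 s: wax set down on the bench near (640, -36), die turned over into the fixed nest, and the swinging half fully closed and fully back open; masks located the die in the nest, and the engraving-down side was not viewed.

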